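# Reset the tripped food warmer

### The job

The food warmer on the serving cart has tripped its overheat cut-out. Slide the splash guard on its sloping panel fully open, then use the wooden-handled reset tool to press the recessed button underneath all the way in for a moment; finish with the guard slid fully shut and the tool lying flat on the open counter, clear of the warmer and the jars. The tool's handle is hemmed in by the jars and the canister, so draw it out by its pin: leave those, the pepper mill and the two bowls standing where they are.

Things in the scene. Friction and masses are not known exactly. Their poses are not given: they have to be found in the camera images.
- reset_tool: Awl-like tool, 170 mm long, 70 g: oblong wooden handle 90 x 22 wide x 18 high, straight round-tipped steel pin, 7 mm diameter, 80.5 mm beyond the handle. Origin at the handle's centre, on the axis, 9 mm above the counter when lying flat; +x along the pin to the tip, z up at the start. Its handle starts in a lane 40 mm wide between tall things, closed behind by the pepper mill
- tool_tip (a point): The tip of the tool's pin, 125.5 mm along the tool's +x from its origin
- warmer: Grey steel food warmer, 203 deep x 220 wide x 90 mm high, fixed. Origin: centre of its underside; front is its -x, z up. The panel slopes up at 40 degrees from the front edge (x -100, z 27 mm) to the flat top (x -27, z 88); its outward normal is (-0.643, 0, 0.766) in the warmer's axes. On it a fixed black knob (34 mm across, 19 high) 68 mm to the -y side of the well, and guard rails 6 mm high
- reset_well (a point): Centre of the mouth of the round well in the panel, 18 mm across, its axis square to the panel. The button's flat cap, 15 mm across, lies 18 mm down in the well; the guard covers the well when shut
- reset_button (a joint): How far the spring button is pressed, m: 0 out, 0.005 fully in (about 2 N to start, 5 N fully in); it springs back
- guard (a joint): How far the splash guard is slid along the panel towards the warmer's +y (left, seen from the front), m: 0 shut over the well, 0.062 fully open. Light friction of about 1 N; it stays where it is left
- guard_tab (a point): Middle of the outer edge of the guard's finger tab, a fin that stands 28 mm out of the panel, 10 mm thick along the sliding direction and 32 mm long up the slope; the guard itself is a plate 50 x 56 x 3 mm
- tea_canister: Round red tea canister with a wooden lid, 92 mm diameter, 120 high; origin at the centre of its underside. Stands beside the tool's handle
- spice_a: Spice jar, 41 mm diameter, 105 high; origin at the centre of its underside. Stands beside the tool's handle
- spice_b: Spice jar like the other, 41 mm diameter, 105 high; origin at the centre of its underside. Stands beside the tool's handle
- pepper_mill: Turned wooden pepper mill, 51 mm diameter, 168 high; origin at the centre of its underside. Stands behind the butt of the tool's handle
- sauce_bowl: Orange sauce bowl, 96 mm diameter, 43 high, on the warmer's hot plate; origin at the centre of its underside
- salt_bowl: Small white salt bowl, 85 mm diameter, 35 high, on the counter between the jars and the warmer; origin at the centre of its underside
There are look-alikes about, which are no part of the job. What is shaped like the spice_b but purple is not meant.

How it is judged:
By the outcome, as a careful person would: the job done as asked, in the order asked, and still so for the second after the job is handed in, with the robot touching nothing.
It also fails if it takes over 72 s, if anything falls off the work surface, if the arm or the gripper's body presses on something with over 40 N, if the wrist force passes 120 N, or if a joint passes its speed limit or range.

### The arm

A 6-joint arm with a two-finger parallel gripper is mounted at the origin on the work surface; the furniture and walls round the work are solid. World frame = base frame: x ahead of the robot, y to its left, z up, the work surface at z = 0. Lengths are in mm, angles in rad, forces in N, time in s.
With the tool pointing down it reaches from about 300 to 875 mm from the base axis. Payload 6.4 kg.
Tool frame: the origin (TCP) lies midway between the tips of the shut fingers; the grasp point (between the pads) lies 19 mm behind it; z points along the fingers, y is the line along which they close (so a half turn about z gives the same grasp; the last joint's range is limited). The gripper opens to 85 mm and grips with 20 to 120 N. Pads are 22 mm wide; open, the fingers measure 114 mm over their backs; the gripper's body (76 mm by 85 mm) begins 54 mm behind the grasp point. The pads swing forward as they close: fully open they stand 13 mm farther back than shut.
Start: joints at [0.918, 0.181, 1.607, -0, 1.354, -0.206], TCP at [248.438, 518.575, 231.288] pointing down, gripper open.
Joint ranges: [-2.99, 2.99], [-0.89, 2.07], [0.3, 2.58], [-1.14, 4.28], [0, 2.63], [-3.12, 3.12]. Speed limits (rad/s): [2.57, 2.57, 3.01, 3.14, 3.14, 3.14].

### API

Orientations are given as a unit quaternion [w, x, y, z].
In Python, from rig import telemetry, optics, bot gives the robot as it stands.
- The arm moves only by the tool play_rows, never from a script. Its argument "commands" is a list that holds one entry, the list of rows, each a list of 7 numbers: the closure, from -1 (fully open) to 1 (shut), then the shift along the world's x, y, z in units of 0.3 m (1.0 is 0.3 m), then the turn, a rotation vector about the world's x, y, z in units of 180 degrees (1.0 is 180 degrees). In form: [[[hand, tx, ty, tz, ax, ay, az], ...]]. A call has 1 to 10 rows; each row is the pose to reach, as a shift and turn from the pose commanded when the call began, turning the shorter way round; what a row does not reach only later rows make up. A row lasts 1/12 s, in which the tool goes at most 41.7 mm and 7.16 degrees, less where a joint would pass 70% of its speed; a pose out of reach is approached as far as the arm can. A call with a number of a shift or a turn outside -1 to 1 is refused whole. A call with a gripper value outside its range is refused whole. The fingers move at their own pace and stop on an object; "squeeze" is the grip in N (left out, the last holds). Time passes only in rows, so rows that repeat a pose let the fingers close. It gives the time, the measured TCP pose, the force, the opening and the grip force at its end, in the units of the state.
- telemetry.read_state(): the state, without advancing time (a new reading comes with each control period).
- optics.grab_frame(name): name is "scene" or "top" or "wrist"; returns a dict with "image" (420x560x3 uint8, blue, green, red), "z_map" (420x560 float32, mm along the optical axis (not along the pixel's ray), 0 where there is no reading), "vfov" (degrees; the focal length in pixels is half the picture's height over the tangent of half this angle, whatever the lens; pixels are square), "cx", "cy" (the principal point, pixels), "xyz" and "orientation" of the camera in the world; the wrist camera has in their place "mount" (4x4, takes a point from camera to tool coordinates, whose origin is the TCP and whose axes are the flange's). Camera axes: x right, y down, z forward; pixel columns grow to the right and rows downward; lengths in mm; the calibration is good to about 2 mm. A picture is of the moment at which its call begins: read the wrist's pose just before it.
- bot.close_job(): hands the job in; it is judged then, once.
The state is a dict: "clock": time; "q": joint angles; "qd": joint speeds; "effort": joint torques, N m; "eef_pos": TCP position; "ee_rot": TCP orientation; "force": force on the tool from outside, world axes, zero at the start; "moment": the same for the moment, N m; "opening": finger opening in mm; "grip_force": force on a finger pad.
Only numpy, scipy, OpenCV 4.12 (cv2) and the standard library are available. Lean on these libraries where they do the work, as an engineer would, in place of code of your own. Each camera call takes 0.05 s, during which the arm holds its last target. There are 200 camera calls.

## Working session

There is one attempt and no reset: what is moved stays moved. The work goes in short steps, Python scripts to look and compute and a tool call to move; the robot and the scene stay as the last step left them, time stands still between calls to the robot, and variables do not carry over. Pictures are saved under pics/ and viewed, at most 10 in all, crops included, and the job is handed in when it is done.

Besides the shell and the picture viewer there is one more tool, called as name(argument=value, ...) on one line, values as JSON. play_rows: Moves the arm, as the interface text tells. Shifts and turns lie within -1 to 1; 1 stands for 0.3 m of shift or 180 degrees of turn. Its arguments: {"type":"object","properties":{"commands":{"type":"array","items":{"type":"array","items":{"type":"array","items":{"type":"number"}}}},"squeeze":{"type":"number"}},"required":["commands"]}

```bash
ls; mkdir -p pics; cat > h.py <<'E'
import numpy as np, cv2
from scipy.spatial.transform import Rotation as R
from rig import telemetry, optics, bot
def rot(q): return R.from_quat([q[1],q[2],q[3],q[0]])
def grab(n):
    s=telemetry.read_state(); f=optics.grab_frame(n)
    if 'mount' in f:
        T=np.eye(4);T[:3,:3]=rot(s['ee_rot']).as_matrix();T[:3,3]=s['eef_pos'];f['T']=T@np.array(f['mount'])
    else:
        T=np.eye(4);T[:3,:3]=rot(f['orientation']).as_matrix();T[:3,3]=f['xyz'];f['T']=T
    f['f']=210/np.tan(np.radians(f['vfov'])/2); return f
def cloud(f):
    z=f['z_map'];v,u=np.mgrid[:420,:560]
    P=np.stack([(u-f['cx'])/f['f']*z,(v-f['cy'])/f['f']*z,z],-1)
    W=P@f['T'][:3,:3].T+f['T'][:3,3]; W[z==0]=np.nan; return W
def save(f,n): np.savez('pics/'+n+'.npz',**{k:np.array(v) for k,v in f.items()}); cv2.imwrite('pics/'+n+'.png',f['image'])
def load(n): return dict(np.load('pics/'+n+'.npz'))
E
python3 - <<'E'
from h import *
for n in ['scene','top','wrist']:
    f=grab(n); save(f,n); print(n,f['T'].round(3).tolist(),f['f'])
a=cv2.imread('pics/top.png');cv2.imwrite('pics/top_b.png',cv2.resize(a,(800,600)))
a=cv2.imread('pics/scene.png');cv2.imwrite('pics/scene_b.png',cv2.resize(a,(800,600)))
print(telemetry.read_state())
E
```

```text
pics
scene [[0.771, -0.423, 0.476, -74.235], [-0.637, -0.518, 0.571, -557.666], [0.005, -0.743, -0.669, 840.126], [0.0, 0.0, 0.0, 1.0]] 384.34856998450533
top [[-0.001, -0.982, 0.187, 242.105], [-1.0, -0.001, -0.01, 88.994], [0.01, -0.187, -0.982, 1077.438], [0.0, 0.0, 0.0, 1.0]] 405.8985014453642
wrist [[0.432, 0.86, 0.273, 177.531], [0.902, -0.411, -0.132, 551.672], [-0.001, 0.303, -0.953, 374.559], [0.0, 0.0, 0.0, 1.0]] 297.62747910790335
{'clock': 0.15, 'q': array([ 9.17629107e-01,  1.81357474e-01,  1.60774423e+00,  8.93302940e-06,
        1.35380905e+00, -2.06265900e-01]), 'qd': array([ 0.00105678, -0.00129129, -0.00326478, -0.0011985 , -0.00015351,
       -0.00076732]), 'effort': array([ 3.95680345e-04, -4.45267904e+01, -3.51691890e+01, -2.66925390e-04,
        5.92718032e-03, -1.47127656e-05]), 'eef_pos': array([248.21072655, 518.21641276, 230.61485001]), 'ee_rot': array([-2.78531918e-04,  2.21596700e-01,  9.75138179e-01, -5.97311277e-04]), 'force': array([0.85185846, 0.21422381, 0.65831502]), 'moment': array([-0.02241089,  0.0658498 ,  0.01334745]), 'grip_force': 0.0, 'opening': 85.1230462561831}
```

View pics/top_b.png

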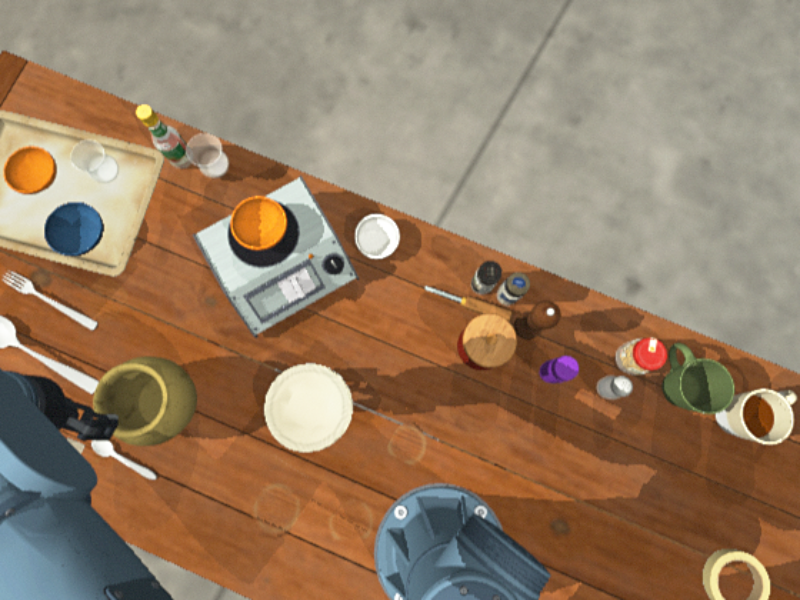

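View pics/scene_b.png

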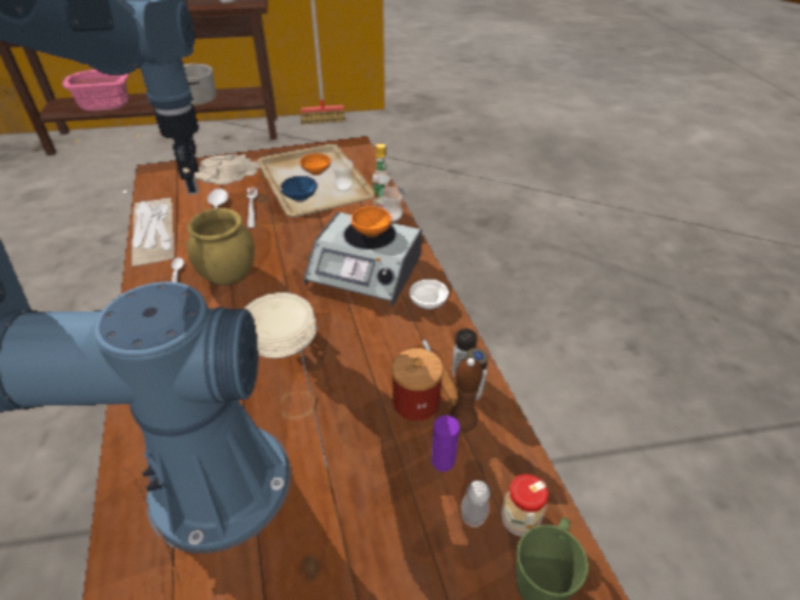

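The top view shows the warmer's panel around (300,290) with the knob at (333,263). The tool's pin runs from its tip at (425,288) to about (470,300), and the handle lies between the jars and the canister (800x600 scale).

```bash
python3 - <<'E'
from h import *
f=load('top'); W=cloud(f)
im=f['image']
c=cv2.resize(im[120:250,130:270],None,fx=5,fy=4.6,interpolation=cv2.INTER_CUBIC)[:598,:700]
c1=cv2.resize(im[120:250,130:260],(600,600),interpolation=cv2.INTER_CUBIC)
c2=cv2.resize(im[170:270,285:405],(720,600),interpolation=cv2.INTER_CUBIC)
cv2.imwrite('pics/c1.png',c1);cv2.imwrite('pics/c2.png',c2)
def px(u,v): u=u*.7;v=v*.7; return W[int(round(v)),int(round(u))].round(1)
for n,p in dict(tip=(427,289),pin=(450,295),hand=(485,305),corner_fl=(256,334),corner_fr=(354,276),top_bl=(198,236),top_br=(300,181),knob=(333,263),guard=(297,285),saltc=(377,237),saucerim=(260,222),canlid=(488,340),jarA=(488,272),jarB=(516,285),mill=(549,310),table=(400,400)).items(): print(n,px(*p))
# plane fit on panel
m=np.zeros((420,560),np.uint8);cv2.fillPoly(m,[(np.array([[245,300],[320,255],[350,275],[258,330]])*.7).astype(int)],1)
P=W[m>0];P=P[~np.isnan(P).any(1)]
# RANSAC
rng=np.random.default_rng(0);best=0
for _ in range(500):
    a,b,c_=P[rng.choice(len(P),3,False)];n=np.cross(b-a,c_-a);L=np.linalg.norm(n)
    if L<100: continue
    n/=L; k=abs((P-a)@n)<2
    if k.sum()>best: best=k.sum();K=k
Q=P[K];cen=Q.mean(0);n=np.linalg.svd(Q-cen)[2][2];n*=np.sign(n[2]);print('plane',cen,n,best,len(P))
# footprint of flat top
m=(abs(W[...,2]-89)<5)&(W[...,0]>450)&(W[...,1]<500)&(W[...,1]>150)
T=W[m][:,:2].astype(np.float32); 
print(len(T),cv2.minAreaRect(T))
E
```

```text
tip [469.   17.6  11.5]
pin [458.1 -25.2  11.6]
hand [434.8 -90.2  20.4]
corner_fl [381.6 334.2  16.7]
corner_fr [489.5 153.8  28.8]
top_bl [548.4 427.   85.9]
top_br [650.6 250.4  86.6]
knob [501.7 189.2  76.5]
guard [458.7 250.3  82.6]
saltc [568.9 112.1  13.1]
saucerim [570.2 316.1 100.5]
canlid [359.3 -77.2 114.8]
jarA [479.7 -82.7 104.5]
jarB [ 454.2 -128.4  105.8]
mill [ 401.1 -165.5  167.8]
table [2.627e+02 6.890e+01 1.000e-01]
plane [453.58127309 267.77699502  51.60782748] [-0.57226661 -0.32893558  0.75120723] 678 1578
2920 ((612.4360961914062, 347.1363525390625), (367.436767578125, 220.02822875976562), 30.5427303314209)
```

View pics/c1.png

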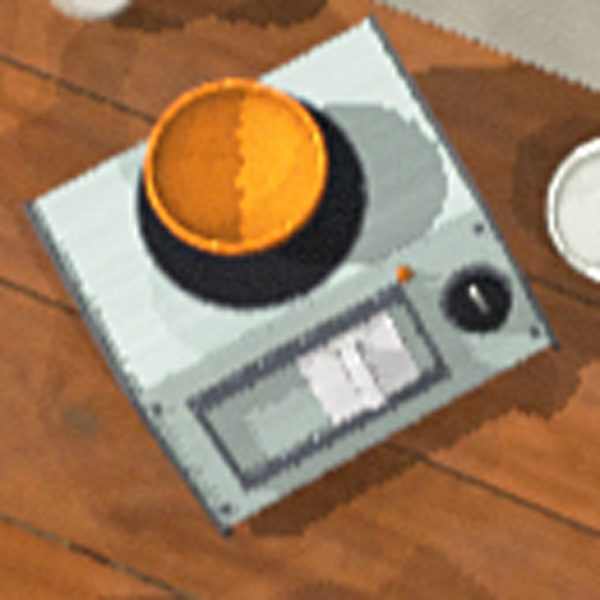

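View pics/c2.png

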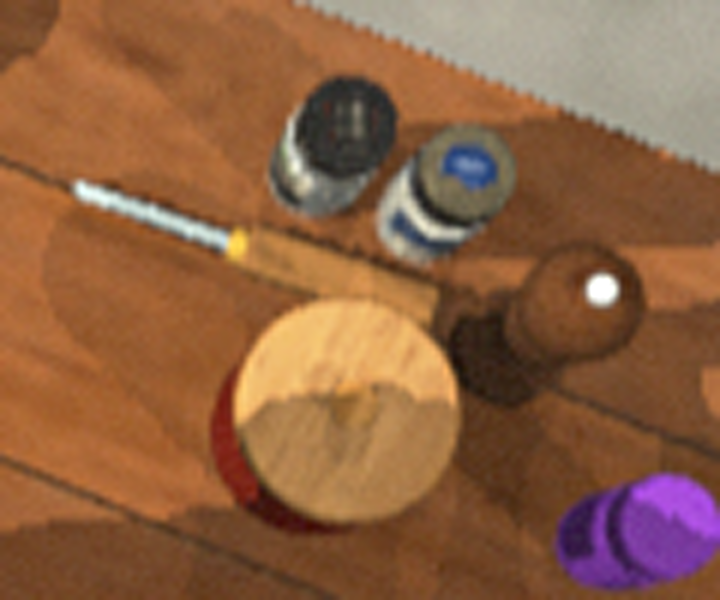

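play_rows(commands=[[[0.0,0.08,-0.12,0.1,0,0,0.04],[0.0,0.16,-0.24,0.1,0,0,0.08],[0.0,0.23,-0.36,0.1,0,0,0.12],[0.0,0.31,-0.48,0.1,0,0,0.16],[0.0,0.38,-0.6,0.1,0,0,0.2],[0.0,0.46,-0.72,0.1,0,0,0.24],[0.0,0.53,-0.84,0.1,0,0,0.28],[0.0,0.6,-0.95,0.1,0,0,0.309],[0.0,0.6,-0.95,0.1,0,0,0.309],[0.0,0.6,-0.95,0.1,0,0,0.309]]])

```text
clock: 0.98
eef_pos: [431.3, 228.6, 261.2]
ee_rot: [0.0, -0.259, 0.966, -0.001]
force: [0.6, 0.1, -0.0]
opening: 42.6
grip_force: 0.0
```

```bash
python3 - <<'E'
from h import *
f=grab('wrist'); save(f,'w1'); print(telemetry.read_state()['eef_pos'],telemetry.read_state()['q'].round(3),telemetry.read_state()['opening'])
a=cv2.imread('pics/w1.png');cv2.imwrite('pics/w1_b.png',cv2.resize(a,(800,600)))
# occupancy in front area from top
W=cloud(load('top'))
for x in range(240,620,20):
    print(x,''.join('%4d'%(min(999,max(0,np.nanmax(np.where((abs(W[...,0]-x)<8)&(abs(W[...,1]-y)<8),W[...,2],-9))))) for y in range(-200,360,20)))
E
```

```text
[430.26558191 230.28313389 261.08171089] [ 2.480e-01 -4.300e-02  1.784e+00 -1.000e-03  1.401e+00 -1.841e+00] 42.266269706744026
240    5   4   3   3   2   3   4   2   3   3   4   3   4   3   2   2   4   2  62  60  53  51  52  51  63  62   1   2
260    2   3   3   3   4   4   3   3   3   3   2   2   5   4   2   3   3   4  61  60  53  52  51  53  60  63   2   2
280    3   3   2   2   3   4   4   5   4   4   4   2   3   3   2   2   2   3  62  61  59  54  52  55  63  62   2   1
300  110  41   3   4   4   3   2   2   2   2   3   4   4   4   3   2   2   3   4  62  62  59  60  61  62   2   1   1
320  109 105   3   2   2 103 105 103   3   2   3   3   5   2   4   3   3   4   3  37  64  63  63  62   1   2   3   1
340  107   4   2   5 105 107 105 105 102   3   2   1   1   3   2   3   4   1   2   3   3   4   5   2   2   1   1   3
360    3   1   3   0 105 106 121 107 105   1   2   3   3   2   2   3   3   2   4   3   2   3   2   4   5   2   4   2
380    3 155 155  16 104 107 107 106 105   3   5   1   3   3   3   3   3   1   2   4   6   3   3   4   2   3  28  40
400    1 168 168 148  99 106 106 105
[... 550 characters left out ...]
00    3   3   1   2   0 106 109   2   3   2   5   4   1   3   2   2   2   3  47  83  82  78  84  88  91  91  92  92
520    0   2   3   3   2   0   2   4   4   2   2   3   1   3   3  35  33   3  63  77  79  89  90  89 132 131 132 133
540    0   0   0   2   2   4   3   3   3   3   3   4   3   4  37  22  21  35   3  85  89  89  89 132 131 110 108 118
560    0   0   0   0   0   2   2   3   2   3   2   5   2   2  38  16  15  22  33  87  89  90  89 133 116 105 103 113
580    0   0   0   0   0   0   0   2   1   3   2   3   4   3  37  18  17  35   2   4  92  90  90  91 131 110 106 126
600    0   0   0   0   0   0   0   0   0   0   1   3   2   3  36  36  37  37   1   4   2  93  90  90 131 131 131 133
```

View pics/w1_b.png

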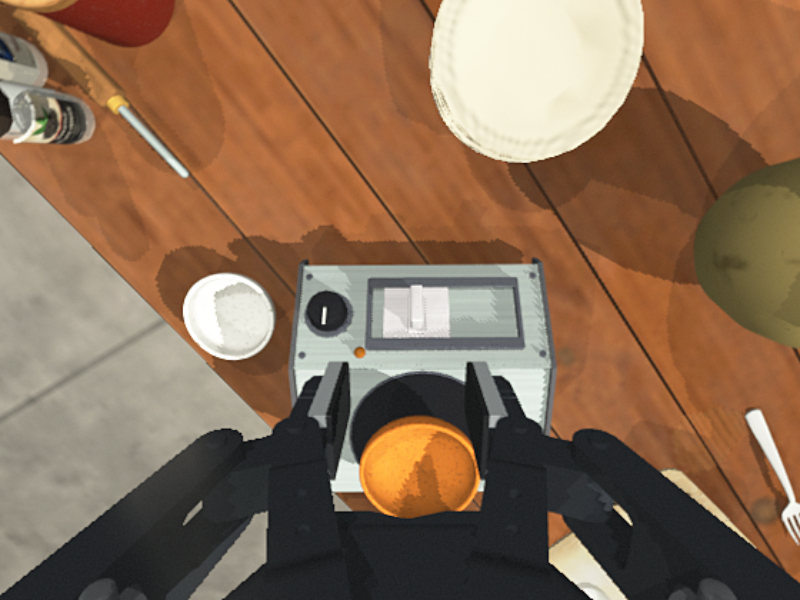

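The wrist view shows the guard plate spanning x 383 to 450 with its tab at (417,310), the knob at (325,312), the rail window from 367 to 523, and the tool tip at (186,177).

```bash
python3 - <<'E'
from h import *
A=load('w1');B=load('top');WA=cloud(A);WB=cloud(B)
def ray(f,p): 
    d=f['T'][:3,:3]@np.array([(p[0]-f['cx'])/f['f'],(p[1]-f['cy'])/f['f'],1]);return f['T'][:3,3],d/np.linalg.norm(d)
def tri(pa,pb):
    o1,d1=ray(A,pa);o2,d2=ray(B,pb);M=np.stack([d1,-d2],1);s=np.linalg.lstsq(M,o2-o1,rcond=None)[0]
    a=o1+s[0]*d1;b=o2+s[1]*d2;return ((a+b)/2).round(1),np.linalg.norm(a-b).round(1)
S=.7
for n,a,b in [('tab',(417,308),(207.3,200.2)),('knob',(326,310),(130+477*.2167,120+299*.2167)),('tip',(187,178),(298,201.2)),('joint',(117,102),(324.2,210.5)),('led',(360,352),(130+404*.2167,120+272*.2167))]:
    pa=(a[0]*S,a[1]*S);print(n,tri(pa,b),'dep',WA[int(round(pa[1])),int(round(pa[0]))].round(1),WB[int(round(b[1])),int(round(b[0]))].round(1))
# panel plane in w1
m=np.zeros((420,560),np.uint8);cv2.fillPoly(m,[(np.array([[305,275],[535,275],[535,355],[305,355]])*S).astype(int)],1)
P=WA[m>0];P=P[~np.isnan(P).any(1)];rng=np.random.default_rng(0);best=0
for _ in range(800):
    a,b,c=P[rng.choice(len(P),3,False)];n=np.cross(b-a,c-a);L=np.linalg.norm(n)
    if L<300: continue
    k=abs((P-a)@(n/L))<1.2
    if k.sum()>best: best=k.sum();K=k
Q=P[K];n=np.linalg.svd(Q-Q.mean(0),full_matrices=False)[2][2];n*=np.sign(n[2]);print('plane',Q.mean(0),n,best,len(P),'yaw',np.degrees(np.arctan2(-n[1],-n[0])))
yaw=np.radians(30);ex=np.array([np.cos(yaw),np.sin(yaw),0]);ey=np.array([-ex[1],ex[0],0])
# flat top extents
m=(abs(WA[...,2]-88)<3);m[:, :200]&=True
T=WA[m];T=T[(T[:,0]>430)&(T[:,1]>130)&(T[:,1]<480)]
print('top x',np.percentile(T@ex,[.5,99.5]),'y',np.percentile(T@ey,[.5,99.5]))
T=WB[(abs(WB[...,2]-88)<4)];T=T[(T[:,0]>430)&(T[:,0]<700)&(T[:,1]>150)&(T[:,1]<440)]
print('top x',np.percentile(T@ex,[.5,99.5]),'y',np.percentile(T@ey,[.5,99.5]))
# tab points: >15 above plane near tab
h=(WA-Q.mean(0))@n
t=(h>16)&(h<32);t[:, :int(360*S)]=False;t[:,int(480*S):]=False;t[:int(270*S)]=False;t[int(350*S):]=False
X=WA[t];print('tab n',len(X),'along y',np.percentile(X@ey,[2,50,98]),'x',np.percentile(X@ex,[2,50,98]),'z',np.percentile(X[:,2],[2,50,98]),'h',np.percentile(h[t],[50,98]))
for n,p in dict(guardL=(383,312),guardR=(450,312),winL=(367,312),winR=(523,312),edgeL=(300,264),edgeR=(540,264)).items():
    w=WA[int(p[1]*S),int(p[0]*S)];print(n,w.round(1),'wx',(w@ex).round(1),'wy',(w@ey).round(1))
E
```

```text
tab (array([467. , 259. ,  41.5]), np.float64(0.5)) dep [454.7 251.2  85.4] [458.9 252.9  81.7]
knob (array([504.2, 189.5,  56.6]), np.float64(1.6)) dep [496.2 188.7  75.4] [498.8 189.   77.6]
tip (array([475.1,  19.6,  -2. ]), np.float64(1.9)) dep [476.4  20.1  -1.7] [471.9  20.3  11. ]
joint (array([445. , -49.8,   9.8]), np.float64(2.4)) dep [442.  -46.   15.9] [446.4 -48.5  15.8]
led (array([515.2, 229.9,  75.5]), np.float64(2.0)) dep [511.  229.5  84. ] [513.4 226.9  81.1]
plane [460.75602763 266.77346246  58.56850077] [-0.55624968 -0.32876466  0.76321694] 4187 9200 yaw 30.584697663759055
top x [524.58545154 694.51595472] y [-114.50388748  102.79754189]
top x [540.19953633 696.85142053] y [-115.55990548  102.84246417]
tab n 233 along y [-15.50254695 -10.96317122  -6.36674162] x [504.67147698 517.92710178 533.42527127] z [71.34656326 82.81966869 90.21692521] h [27.59431663 29.33116006]
guardL [478.  231.5  63. ] wx 529.7 wy -38.5
guardR [450.8 282.6  57.2] wx 531.7 wy 19.3
winL [485.6 218.9  62.1] wx 530.0 wy -53.3
winR [419.2 337.1  57.6] wx 531.6 wy 82.4
edgeL [487.2 147.8  25.9] wx 495.8 wy -115.6
edgeR [377.6 335.4  30.8] wx 494.7 wy 101.6
```

play_rows(commands=[[[0.0,0.04,0.03,-0.1,0,0,0],[0.0,0.085,0.067,-0.2,0,0,0],[0.0,0.085,0.067,-0.3,0,0,0],[0.0,0.085,0.067,-0.4,0,0,0],[0.0,0.085,0.067,-0.48,0,0,0],[0.0,0.085,0.067,-0.5,0,0,0],[0.0,0.085,0.067,-0.5,0,0,0],[0.0,0.085,0.067,-0.5,0,0,0]]])

```text
clock: 1.7
eef_pos: [454.1, 254.4, 112.1]
ee_rot: [0.0, -0.259, 0.966, 0.0]
force: [-0.6, 0.4, -0.1]
opening: 42.4
grip_force: 0.0
```

```bash
python3 - <<'E'
from h import *
f=grab('wrist'); save(f,'w2'); s=telemetry.read_state();print(s['eef_pos'],s['ee_rot'].round(4),s['force'])
a=cv2.imread('pics/w2.png');cv2.imwrite('pics/w2_b.png',cv2.resize(a,(800,600)))
E
```

```text
[454.85619585 254.50484253 112.96258864] [ 1.200e-03 -2.591e-01  9.658e-01  1.000e-04] [-0.33950693 -0.63347446  0.93434867]
```

View pics/w2_b.png

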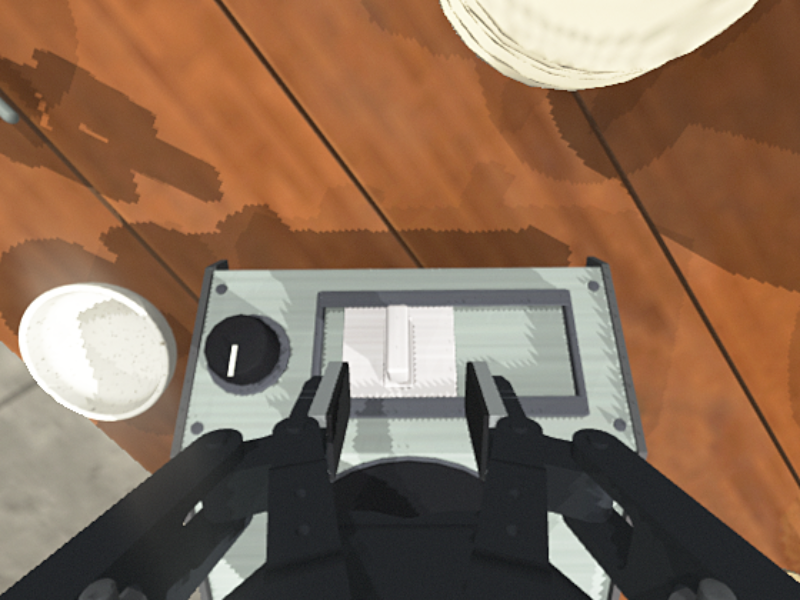

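The tab sits at (398,340), about 9 px (3 mm) left of the gripper's mid-line, so I'll correct for that while descending and then close.

play_rows(commands=[[[0.0,0.006,-0.011,-0.05,0,0,0],[0.0,0.006,-0.011,-0.1,0,0,0],[0.0,0.006,-0.011,-0.137,0,0,0],[0.0,0.006,-0.011,-0.137,0,0,0],[1.0,0.006,-0.011,-0.137,0,0,0],[1.0,0.006,-0.011,-0.137,0,0,0],[1.0,0.006,-0.011,-0.137,0,0,0],[1.0,0.006,-0.011,-0.137,0,0,0]]], squeeze=25)

```text
clock: 2.42
eef_pos: [456.6, 250.7, 71.5]
ee_rot: [0.001, -0.259, 0.966, 0.0]
force: [-1.1, 0.6, 5.6]
opening: 9.1
grip_force: 28.7
```

play_rows(commands=[[[1.0,0,0,0.012,0,0,0],[1.0,-0.018,0.031,0.012,0,0,0],[1.0,-0.036,0.062,0.012,0,0,0],[1.0,-0.054,0.093,0.012,0,0,0],[1.0,-0.072,0.124,0.012,0,0,0],[1.0,-0.09,0.155,0.012,0,0,0],[1.0,-0.103,0.178,0.012,0,0,0],[1.0,-0.107,0.185,0.012,0,0,0],[1.0,-0.108,0.188,0.012,0,0,0],[1.0,-0.108,0.188,0.012,0,0,0]]])

```text
clock: 3.25
eef_pos: [427.6, 298.4, 73.1]
ee_rot: [0.001, -0.26, 0.966, -0.008]
force: [21.7, -39.3, -12.1]
opening: 9.0
grip_force: 26.3
```

play_rows(commands=[[[1.0,0.01,-0.019,0,0,0,0],[1.0,0.01,-0.019,0,0,0,0],[0.2,0.012,-0.021,0,0,0,0],[0.2,0.012,-0.021,0.05,0,0,0],[0.2,0.012,-0.021,0.12,0,0,0],[0.2,0.012,-0.021,0.16,0,0,0],[0.2,0.012,-0.021,0.16,0,0,0]]])

```text
clock: 3.83
eef_pos: [429.0, 301.8, 125.4]
ee_rot: [0.003, -0.259, 0.966, 0.001]
force: [0.9, 0.5, 0.3]
opening: 34.0
grip_force: 0.0
```

```bash
python3 - <<'E'
from h import *
f=grab('wrist'); save(f,'w3'); s=telemetry.read_state();print(s['eef_pos'],s['ee_rot'].round(4),s['force'],s['opening'])
a=cv2.imread('pics/w3.png');cv2.imwrite('pics/w3_b.png',cv2.resize(a,(800,600)))
E
```

```text
[428.09939903 301.37277969 123.71280126] [ 2.100e-03 -2.592e-01  9.658e-01  3.000e-04] [-0.57328186  0.24971077 -0.31772016] 34.17426921573348
```

View pics/w3_b.png

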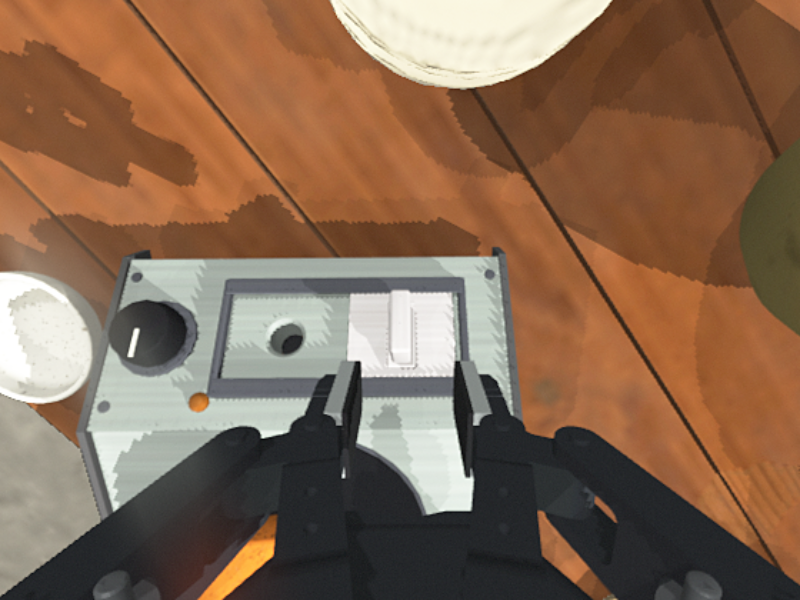

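The guard has moved left. The well is now visible at (288,340), the tab is at (402,330), and the plate's edge at 457 stops just short of the rail at 463. I'll measure how far it slid.

```bash
python3 - <<'E'
from h import *
yaw=np.radians(30);ex=np.array([np.cos(yaw),np.sin(yaw),0]);ey=np.array([-ex[1],ex[0],0])
for nm in ['w2','w3']:
    A=load(nm);W=cloud(A);S=.7
    c=np.array([460.76,266.77,58.57]);n=np.array([-.6428*ex[0],-.6428*ex[1],.766])
    h=(W-c)@n;wy=W@ey;wx=W@ex
    reg=np.zeros(h.shape,bool);reg[int(280*S):int(395*S),int(210*S):int(600*S)]=True
    t=reg&(h>20)&(h<33)&(wx<535)
    X=W[t];print(nm,'tab',len(X),np.percentile(X@ey,[5,50,95]),np.percentile(X@ex,[5,50,95]),h[t].max())
    # intersect rays with panel plane for px
    def pl(p,off=0):
        d=A['T'][:3,:3]@np.array([(p[0]*S-A['cx'])/A['f'],(p[1]*S-A['cy'])/A['f'],1]);o=A['T'][:3,3]
        q=o+d*(((c+off*n-o)@n)/(d@n));return q.round(1),(q@ex).round(1),(q@ey).round(1)
    pts=dict(w2=dict(railL=(323,345),pL=(343,345),pR=(455,345),railR=(576,345),knob=(246,352)),w3=dict(railL=(222,335),well=(288,338),pL=(347,335),pR=(457,335),railR=(463,335)))[nm]
    for k,p in pts.items(): print(k,pl(p,3 if k[0]=='p' else 0))
    print('panel resid', np.nanmedian(h[int(300*S):int(330*S),int((240 if nm=='w3' else 480)*S):int((265 if nm=='w3' else 520)*S)]))
A=cv2.imread('pics/w3.png')[180:285,140:340];cv2.imwrite('pics/w3c.png',cv2.resize(A,(800,420),interpolation=cv2.INTER_CUBIC))
E
```

```text
w2 tab 796 [-16.01127897 -11.40936043  -6.42754706] [505.09870512 516.96793891 528.32187262] 29.690802179425443
railL (array([483.9, 222.5,  56.8]), np.float64(530.3), np.float64(-49.3))
pL (array([477.5, 231.1,  59.7]), np.float64(529.0), np.float64(-38.6))
pR (array([449.3, 279.8,  59.6]), np.float64(529.0), np.float64(17.7))
railR (array([419.4, 334.2,  56.8]), np.float64(530.3), np.float64(79.7))
knob (array([505.7, 190.4,  59.2]), np.float64(533.1), np.float64(-88.0))
panel resid 0.4456222751220801
w3 tab 667 [38.93757443 43.15742569 47.80975363] [504.58980652 516.69482768 527.95503818] 29.9426579790755
railL (array([486.9, 221. ,  58.3]), np.float64(532.1), np.float64(-52.0))
well (array([470.2, 252.4,  59.4]), np.float64(533.4), np.float64(-16.5))
pL (array([452.1, 278.8,  61.2]), np.float64(530.9), np.float64(15.4))
pR (array([423. , 329.1,  61.2]), np.float64(530.8), np.float64(73.5))
railR (array([422.2, 332.8,  58.3]), np.float64(532.1), np.float64(77.1))
panel resid -0.4048120925243277
```

View pics/w3c.png

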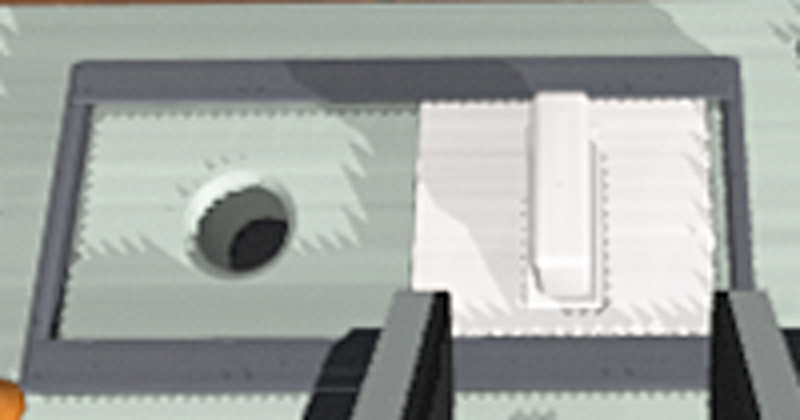

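The guard started about 5 mm ajar and is now about 59.7 mm from shut, because my back-off dragged it off its stop. I'll nudge it home with one finger.

play_rows(commands=[[[0.5,0,0,-0.08,0,0,0],[0.5,0,0,-0.16,0,0,0],[0.5,0,0,-0.16,0,0,0],[0.5,-0.006,0.01,-0.16,0,0,0],[0.5,-0.01,0.017,-0.16,0,0,0],[0.5,-0.012,0.021,-0.16,0,0,0],[0.5,-0.012,0.021,-0.16,0,0,0],[0.5,-0.012,0.021,-0.16,0,0,0]]])

```text
clock: 4.55
eef_pos: [423.7, 302.2, 72.4]
ee_rot: [-0.001, -0.259, 0.966, -0.004]
force: [8.7, -19.5, -15.4]
opening: 21.5
grip_force: 10.6
```

play_rows(commands=[[[0.4,0.01,-0.017,0,0,0,0],[0.4,0.01,-0.017,0,0,0,0],[0.4,0.01,-0.017,0.1,0,0,0],[0.4,0.01,-0.017,0.2,0,0,0],[0.4,0.01,-0.06,0.32,0,0,-0.035],[0.4,0.02,-0.16,0.42,0,0,-0.07],[0.4,0.03,-0.26,0.5,0,0,-0.105],[0.4,0.04,-0.36,0.5,0,0,-0.14],[0.4,0.05,-0.46,0.5,0,0,-0.175],[0.4,0.06,-0.56,0.5,0,0,-0.21]]])

```text
clock: 5.38
eef_pos: [442.0, 138.4, 226.0]
ee_rot: [0.002, 0.07, 0.998, 0.001]
force: [-0.0, -0.3, -0.8]
opening: 25.5
grip_force: 0.0
```

play_rows(commands=[[[0.4,0.01,-0.1,0,0,0,-0.039],[0.4,0.02,-0.2,0,0,0,-0.078],[0.4,0.03,-0.3,0,0,0,-0.117],[0.4,0.04,-0.38,0,0,0,-0.156],[0.4,0.045,-0.42,0,0,0,-0.195],[0.4,0.045,-0.43,0,0,0,-0.234],[0.4,0.045,-0.43,0,0,0,-0.273],[0.4,0.045,-0.43,0,0,0,-0.312],[0.4,0.045,-0.43,0,0,0,-0.351],[0.4,0.045,-0.43,0,0,0,-0.39]]])

```text
clock: 6.22
eef_pos: [455.4, 10.3, 225.1]
ee_rot: [0.001, 0.631, 0.775, 0.001]
force: [1.0, 0.1, 0.0]
opening: 25.4
grip_force: 0.0
```

play_rows(commands=[[[0.4,0,0,0,0,0,-0.039],[0.4,0,0,0,0,0,-0.078],[0.4,0,0,0,0,0,-0.117],[0.4,0,0,0,0,0,-0.156],[0.4,0,0,0,0,0,-0.183],[0.4,0,0,0,0,0,-0.183],[0.4,0,0,0,0,0,-0.183]]])

```text
clock: 6.8
eef_pos: [455.2, 10.3, 224.7]
ee_rot: [0.0, 0.823, 0.568, 0.001]
force: [0.2, 0.1, -0.6]
opening: 25.6
grip_force: 0.0
```

```bash
python3 - <<'E'
from h import *
f=grab('wrist'); save(f,'w4'); s=telemetry.read_state();print(s['eef_pos'],s['ee_rot'].round(4),s['force'],s['opening'],s['q'].round(2))
a=cv2.imread('pics/w4.png');cv2.imwrite('pics/w4_b.png',cv2.resize(a,(800,600)))
W=cloud(f)
# guard check via top camera
g=grab('top');save(g,'top2');cv2.imwrite('pics/t2c.png',cv2.resize(g['image'][120:250,130:260],(600,600),interpolation=cv2.INTER_CUBIC))
E
```

```text
[455.1526734   10.15219388 224.55568019] [4.000e-04 8.228e-01 5.684e-01 6.000e-04] [-0.15286     0.56491498  0.07055531] 25.808298246739447 [-0.24 -0.09  1.9   0.    1.33  0.12]
```

View pics/w4_b.png

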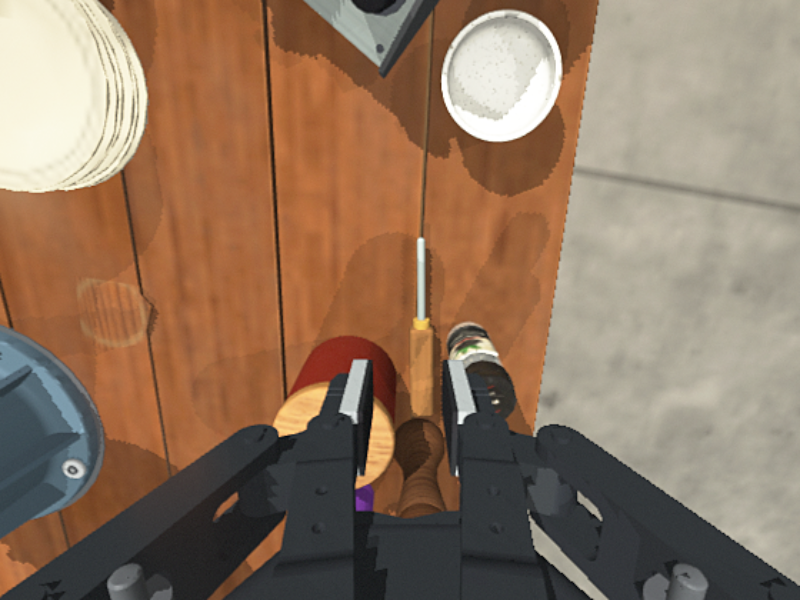

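The wrist view shows the tool lying nearly vertical in the image: tip at (420,239), ferrule at (422,320) and butt at (422,415). The canister is to its left and a jar to its right. I've viewed 9 pictures, so the remaining checks will be by code.

```bash
python3 - <<'E'
from h import *
A=load('w4');W=cloud(A);S=.7
def pl(p,z):
    d=A['T'][:3,:3]@np.array([(p[0]*S-A['cx'])/A['f'],(p[1]*S-A['cy'])/A['f'],1]);o=A['T'][:3,3];return o+d*((z-o[2])/d[2])
t=pl((420,238),10);j=pl((421.5,327),12);b=pl((422.5,413),18);print(t,j,b,np.linalg.norm((t-j)[:2]),np.linalg.norm((t-b)[:2]),np.degrees(np.arctan2(*(t-b)[1::-1])),np.degrees(np.arctan2(*(t-j)[1::-1])))
print('table z',np.nanmedian(W[150:200,200:260,2]))
# handle/pin pts from depth, tops
X=W[int(240*S):int(410*S),int(405*S):int(440*S)].reshape(-1,3);X=X[(X[:,2]>6)&(X[:,2]<25)]
c=np.median(X[:,:2],0);v=np.linalg.svd(X[:,:2]-X[:,:2].mean(0),full_matrices=False)[2][0];v*=np.sign(v[1]);print('axis',len(X),X.mean(0),np.degrees(np.arctan2(v[1],v[0])),np.percentile((X[:,:2]-b[:2])@v,[1,99]))
print('toolframe x dir deg',np.degrees(np.arctan2(*rot(telemetry.read_state()['ee_rot']).apply([1,0,0])[1::-1])))
# guard: top camera, before/after
ey=np.array([-.5,.866,0]);ex=np.array([.866,.5,0])
n=np.array([-.6428*ex[0],-.6428*ex[1],.766]);cc=np.array([460.76,266.77,58.57])
for nm in['top','top2']:
    T=cloud(load(nm));h=(T-cc)@n;m=(h>18)&(h<33)&(T@ex<532)&(T@ex>500)&(T@ey>-60)&(T@ey<90);P=T[m]
    print(nm,len(P),np.percentile(P@ey,[5,50,95]))
E
```

```text
[471.40062118  22.66683524  10.        ] [444.98436436 -52.89089486  12.        ] [ 416.45807772 -132.87478358   18.        ] 80.04242126965751 164.96023238393371 70.54506207374567 70.7295124127297
table z 0.6227903311886962
axis 1300 [438.08384165 -68.15783902  17.4603    ] 70.13779556013836 [  5.90847247 161.42363764]
toolframe x dir deg 69.24423317883156
top 48 [-16.50125315 -12.12215413  -7.98864075]
top2 52 [37.61971184 42.06314877 46.44997917]
```

The tool's yaw is about 70.5°, and the guard is at its open stop. Next I'll approach the pin, with the gripper leaning 10° away from the jars.

play_rows(commands=[[[0.4,0.0145,-0.07,-0.1,-0.03,0.01,0.004],[0.4,0.0145,-0.07,-0.2,-0.0523,0.0186,0.0065],[0.4,0.0145,-0.07,-0.3,-0.0523,0.0186,0.0065],[0.4,0.0145,-0.07,-0.4,-0.0523,0.0186,0.0065],[0.4,0.0145,-0.07,-0.5,-0.0523,0.0186,0.0065],[0.4,0.0145,-0.07,-0.6,-0.0523,0.0186,0.0065],[0.4,0.0145,-0.07,-0.66,-0.0523,0.0186,0.0065],[0.4,0.0145,-0.07,-0.68,-0.0523,0.0186,0.0065],[0.4,0.0145,-0.07,-0.68,-0.0523,0.0186,0.0065],[0.4,0.0145,-0.07,-0.68,-0.0523,0.0186,0.0065]]])

```text
clock: 7.73
eef_pos: [459.8, -11.3, 20.5]
ee_rot: [0.051, 0.815, 0.574, -0.07]
force: [0.1, 0.6, 0.4]
opening: 25.6
grip_force: 0.0
```

```bash
python3 - <<'E'
from h import *
A=grab('wrist'); save(A,'w5'); s=telemetry.read_state();p=s['eef_pos'];Rm=rot(s['ee_rot']).as_matrix();print(p,s['force'],Rm.round(3).tolist())
W=cloud(A)
u=Rm[:2,0]/np.linalg.norm(Rm[:2,0]);v=np.array([-u[1],u[0]])
d=W[...,:2]-p[:2];a=d@u;l=d@v;m=(W[...,2]>5)&(W[...,2]<16)&(abs(l)<12)&(a>-35)&(a<60)
for lo in range(-35,60,8):
    k=m&(a>=lo)&(a<lo+8)
    if k.sum()>5: print(lo,k.sum(),np.median(l[k]).round(1),np.percentile(W[k][:,2],[50,95]).round(1))
E
```

```text
[460.44612305 -11.40380001  21.09420673] [-0.28276878 -0.28341463  0.1082938 ] [[0.333, 0.941, -0.054], [0.927, -0.337, -0.164], [-0.173, 0.004, -0.985]]
-35 105 1.0 [13.3 14.4]
-27 115 1.6 [13.4 14.5]
-19 128 1.0 [13.4 14.4]
-11 136 1.6 [13.4 14.5]
-3 147 1.1 [13.3 14.5]
5 156 1.1 [13.4 14.4]
13 165 1.1 [13.3 14.6]
21 168 1.1 [13.3 14.6]
29 199 1.1 [13.  14.5]
```

play_rows(commands=[[[0.4,-0.003,0.001,-0.03,0,0,0],[0.4,-0.003,0.001,-0.053,0,0,0],[0.4,-0.003,0.001,-0.053,0,0,0],[1.0,-0.003,0.001,-0.053,0,0,0],[1.0,-0.003,0.001,-0.053,0,0,0],[1.0,-0.003,0.001,-0.053,0,0,0],[1.0,-0.003,0.001,-0.053,0,0,0],[1.0,-0.003,0.001,-0.053,0,0,0]]], squeeze=70)

```text
clock: 8.45
eef_pos: [458.5, -11.0, 4.1]
ee_rot: [0.051, 0.815, 0.573, -0.07]
force: [1.5, 0.1, 0.2]
opening: 3.4
grip_force: 68.6
```

play_rows(commands=[[[1.0,0,0,0.007,0,0,0],[1.0,0.012,0.033,0.007,0,0,0],[1.0,0.024,0.066,0.007,0,0,0],[1.0,0.036,0.099,0.007,0,0,0],[1.0,0.048,0.132,0.007,0,0,0],[1.0,0.06,0.165,0.01,0,0,0],[1.0,0.072,0.198,0.01,0,0,0],[1.0,0.084,0.231,0.01,0,0,0],[1.0,0.096,0.264,0.01,0,0,0],[1.0,0.108,0.297,0.01,0,0,0]]])

```text
clock: 9.28
eef_pos: [491.0, 79.3, 6.8]
ee_rot: [0.051, 0.815, 0.573, -0.071]
force: [0.4, -0.6, -0.0]
opening: 3.8
grip_force: 68.7
```

```bash
cat > tool.py <<'E'
from h import *
def ln(nm):
    A=grab('wrist'); save(A,nm); s=telemetry.read_state();p=s['eef_pos'];Rm=rot(s['ee_rot']).as_matrix();print(p.round(1),s['force'].round(1),s['opening'],s['clock'])
    W=cloud(A);return p,Rm,W
def prof(p,Rm,W,rng=range(-160,80,10),zmin=5,half=20):
    u=Rm[:2,0]/np.linalg.norm(Rm[:2,0]);v=np.array([-u[1],u[0]])
    d=W[...,:2]-p[:2];a=d@u;l=d@v
    for lo in rng:
        k=(W[...,2]>zmin)&(W[...,2]<60)&(abs(l)<half)&(a>=lo)&(a<lo+10)
        if k.sum()>5: print(lo,k.sum(),np.percentile(l[k],[5,50,95]).round(1),np.percentile(W[k][:,2],[5,50,95]).round(1))
E
python3 - <<'E'
from tool import *
p,Rm,W=ln('w6');prof(p,Rm,W)
g=grab('top');save(g,'top3');prof(p,Rm,cloud(g))
E
```

```text
[491.8  80.6   7. ] [ 0.3  0.7 -0. ] 3.7845401896030526 9.3333
-70 26 [-2.6  1.3  5.3] [20.9 21.7 22.2]
-60 227 [-4.3  0.7  6.3] [21.1 21.8 22.4]
-50 270 [-3.2  1.3  5.3] [18.8 20.4 22.1]
-40 152 [-1.   0.8  3. ] [15.5 16.7 20.2]
-30 105 [-0.9  1.3  3. ] [15.4 16.2 17.1]
-20 90 [-0.3  0.8  2.4] [15.7 16.4 17.4]
-10 352 [-3.5  1.   5.8] [16.1 46.2 59.3]
0 1252 [-13.    0.8  15. ] [13.9 29.5 56.2]
10 3336 [-16.7  -0.2  15.5] [16.2 48.1 58.6]
20 266 [-2.1  0.8  4.1] [14.7 16.3 17.9]
30 198 [-19.1   0.8   4. ] [13.3 15.9 33.6]
40 188 [-19.9 -18.4 -16.6] [33.9 34.9 35.9]
50 283 [-19.3 -17.3 -15.7] [33.5 34.9 36. ]
60 330 [-19.7 -18.1 -16.2] [28.6 34.9 36.4]
70 498 [-19.5  16.3  19.6] [34.3 43.3 48.6]
-140 7 [-8.6 -1.4  5.9] [15.2 16.7 20.7]
-130 35 [-10.5   0.8   9.3] [10.4 18.9 21.8]
-120 33 [-11.   -0.1   8.7] [14.8 19.5 21.7]
-110 33 [-10.1   0.1   9.6] [14.7 19.9 21.9]
-100 33 [-10.    0.2   9. ] [14.2 19.5 23. ]
-90 34 [-9.7  0.7  9.7] [11.9 20.  23.8]
-80 32 [-10.5   0.6   9.2] [11.7 19.9 22.8]
-70 34 [-10.4  -0.3   9.4] [14.9 19.7 22.8]
-60 33 [-10.3   1.3   9.3] [12.6 20.3 23.8]
-50 27 [-10.5   0.2   8.8] [12.9 19.3 21.6]
-40 11 [-4.5 -0.   5.4] [13.8 16.3 21.1]
```

The tool is drawn out level and gripped straight. I'll lift it, turn it to yaw 35° and lay it on the open counter.

play_rows(commands=[[[1.0,0,0,0.08,0,0,0],[1.0,0.01,0.01,0.15,0,0,0],[1.0,-0.01,0.02,0.15,0,0,-0.035],[1.0,-0.04,0.02,0.15,0,0,-0.07],[1.0,-0.07,0.02,0.15,0,0,-0.105],[1.0,-0.1,0.02,0.15,0,0,-0.14],[1.0,-0.13,0.02,0.15,0,0,-0.175],[1.0,-0.143,0.02,0.15,0,0,-0.197],[1.0,-0.143,0.02,0.08,0,0,-0.197],[1.0,-0.143,0.02,0.03,0,0,-0.197]]])

```text
clock: 10.22
eef_pos: [448.2, 83.7, 15.8]
ee_rot: [0.027, 0.951, 0.297, -0.082]
force: [0.3, -1.3, -0.1]
opening: 3.3
grip_force: 68.8
```

play_rows(commands=[[[1.0,0,0,-0.02,0,0,0],[1.0,0,0,-0.037,0,0,0],[1.0,0,0,-0.037,0,0,0],[0.5,0,0,-0.037,0,0,0],[0.4,0,0,-0.037,0,0,0],[0.3,0,0,-0.037,0,0,0],[0.2,0,0,0.1,0,0,0],[0.2,0,0,0.22,0,0,0],[0.2,-0.05,-0.035,0.34,0,0,0],[0.2,-0.1,-0.07,0.45,0,0,0]]])

```text
clock: 11.05
eef_pos: [418.2, 63.1, 153.3]
ee_rot: [0.027, 0.951, 0.298, -0.082]
force: [0.5, 0.2, -0.2]
opening: 34.7
grip_force: 0.0
```

```bash
python3 - <<'E'
from tool import *
p,Rm,W=ln('w7');g=grab('top');save(g,'top4')
u=Rm[:2,0]/np.linalg.norm(Rm[:2,0]);print(np.degrees(np.arctan2(u[1],u[0])))
for T in (W,cloud(g)):
    m=(T[...,2]>6)&(T[...,2]<30)&(T[...,0]>310)&(T[...,0]<500)&(T[...,1]>-25)&(T[...,1]<140)
    X=T[m];c=X.mean(0);d=np.linalg.svd(X[:,:2]-c[:2],full_matrices=False)[2][0];d*=np.sign(d[0]);
    H=T[(T[...,2]>15.5)&m];s=(X[:,:2]-c[:2])@d;sh=(H[:,:2]-c[:2])@d
    print(len(X),c.round(1),np.degrees(np.arctan2(d[1],d[0])),'all',(c[:2]+np.percentile(s,1)*d).round(1),(c[:2]+np.percentile(s,99)*d).round(1),'handle',len(H),(c[:2]+np.percentile(sh,2)*d).round(1),(c[:2]+np.percentile(sh,98)*d).round(1),np.percentile(H[:,2],[50,95]))
E
```

```text
[419.   61.8 159.1] [3.2 2.  3.2] 34.233749088942226 11.1
34.79401116183194
2422 [399.1  50.9  17.3] 34.93202235090306 all [340.8  10.2] [475.2 104. ] handle 1688 [341.4  10.6] [415.  62.] [19.24885776 20.50473161]<stdin>:6: RuntimeWarning: Mean of empty slice.
  ret = um.true_divide(
Traceback (most recent call last):
IndexError: index 0 is out of bounds for axis 0 with size 0
```

play_rows(commands=[[[0.0,-0.05,-0.03,-0.02,0.02,-0.0285,0],[0.0,-0.1,-0.06,-0.08,0.04,-0.057,0],[0.0,-0.14,-0.095,-0.16,0.06,-0.0855,0],[0.0,-0.14,-0.095,-0.24,0.08,-0.114,0],[0.0,-0.14,-0.095,-0.32,0.0953,-0.1367,0],[0.0,-0.14,-0.095,-0.32,0.0953,-0.1367,0],[0.0,-0.14,-0.095,-0.32,0.0953,-0.1367,0]]])

```text
clock: 11.73
eef_pos: [373.5, 34.9, 53.0]
ee_rot: [-0.053, 0.941, 0.292, 0.165]
force: [0.5, 0.7, 0.4]
opening: 42.7
grip_force: 0.0
```

```bash
python3 - <<'E'
from tool import *
p,Rm,W=ln('w8');print(Rm.round(3).tolist(),telemetry.read_state()['q'].round(2))
u=np.array([.820,.572]);v=np.array([-u[1],u[0]]);d=W[...,:2]-p[:2];a=d@u;l=d@v
for lo in range(-60,120,12):
    k=(W[...,2]>6)&(W[...,2]<26)&(abs(l)<22)&(a>=lo)&(a<lo+12)
    if k.sum()>5: print(lo,k.sum(),np.percentile(l[k],[3,50,97]).round(1),np.percentile(W[k][:,2],[5,50,95]).round(1),a[k].max().round(1))
E
```

```text
[374.9  34.4  54.3] [-0.4  0.5  0.7] 42.754042093235924 11.7833
[[0.774, 0.568, 0.28], [0.534, -0.823, 0.194], [0.341, -0.0, -0.94]] [-0.52 -0.2   2.45  0.45  0.79  0.15]
-48 413 [-10.1  -0.3   9.5] [17.  19.1 20.2] -36.0
-36 606 [-10.2  -0.4   9.5] [17.2 19.3 20.3] -24.0
-24 609 [-10.8  -0.4   9.5] [17.  19.2 20.4] -12.0
-12 607 [-10.4  -0.5   9.9] [16.9 19.2 20.4] -0.0
0 608 [-10.6  -0.6   9.4] [16.8 19.3 20.5] 11.8
12 592 [-10.8  -0.6   9.5] [16.9 19.2 20.4] 23.6
24 597 [-10.7  -0.7   9.3] [16.9 19.2 20.4] 36.0
36 479 [-10.   -0.2   9.1] [14.9 18.5 20.1] 47.9
48 221 [-7.  -0.8  5.9] [11.6 14.  17.9] 60.0
60 173 [-3.8 -0.3  2.4] [11.5 13.3 14.5] 72.0
72 179 [-3.9 -0.4  2.4] [10.7 13.4 14.7] 83.9
84 174 [-3.8 -0.4  3. ] [10.7 13.2 14.6] 96.0
96 172 [-3.3 -0.2  2.9] [11.4 13.4 14.8] 107.9
108 173 [-3.4  0.1  2.9] [11.6 13.4 14.6] 119.9
```

play_rows(commands=[[[0.0,0.005,0.003,-0.06,0,0,0],[0.0,0.005,0.003,-0.12,0,0,0],[0.0,0.005,0.003,-0.155,0,0,0],[0.0,0.005,0.003,-0.155,0,0,0],[1.0,0.005,0.003,-0.155,0,0,0],[1.0,0.005,0.003,-0.155,0,0,0],[1.0,0.005,0.003,-0.155,0,0,0],[1.0,0.005,0.003,-0.155,0,0,0]]], squeeze=80)

```text
clock: 12.45
eef_pos: [378.5, 35.3, 9.6]
ee_rot: [-0.051, 0.94, 0.295, 0.167]
force: [-1.2, 0.6, 6.4]
opening: 19.4
grip_force: 79.1
```

play_rows(commands=[[[1.0,0,0,0.05,0,0,0],[1.0,0,0,0.15,0,0,0],[1.0,0,0,0.27,0,0,0],[1.0,0,0.08,0.39,0,0,-0.01],[1.0,0,0.2,0.5,0,0,-0.02],[1.0,0,0.32,0.55,0,0,-0.027],[1.0,0,0.44,0.55,0,0,-0.027],[1.0,0,0.5,0.55,0,0,-0.027],[1.0,0,0.5,0.55,0,0,-0.027],[1.0,0,0.5,0.55,0,0,-0.027]]])

```text
clock: 13.28
eef_pos: [376.6, 186.9, 173.9]
ee_rot: [-0.044, 0.951, 0.256, 0.168]
force: [0.6, -0.5, -1.7]
opening: 19.3
grip_force: 78.8
```

```bash
cat >> tool.py <<'E'
def pin(p,Rm,W,tmax=140):
    # pin/handle points in TCP frame
    L=(W-p)@Rm   # world->tool coords
    return L
E
python3 - <<'E'
from tool import *
p,Rm,W=ln('w9');s=telemetry.read_state();print(Rm.round(3).tolist(),s['q'].round(2),s['moment'])
z=W[...,2];ex=np.array([.866,.5,0]);ey=np.array([-.5,.866,0])
d=W-p;a=d@ex;l=d@ey
for lo in range(-10,150,10):
    k=(abs(l)<16)&(a>=lo)&(a<lo+10)&(abs(d[...,2])<45)
    if k.sum()>5: print(lo,k.sum(),np.percentile(l[k],[3,50,97]).round(1),np.percentile(d[k][:,2],[5,50,95]).round(1),a[k].max().round(1))
E
```

```text
[376.8 185.8 173.5] [-0.2  0.2 -1.2] 19.32434400983442 13.3333
[[0.813, 0.5, 0.297], [0.471, -0.866, 0.169], [0.342, 0.002, -0.94]] [ 0.05 -0.41  2.3   0.19  0.95  1.01] [-0.11680427  0.14285503  0.0506453 ]
-10 1537 [-13.7   0.6  14.7] [ 9.1 12.6 41.3] -0.0
0 1457 [-14.2   0.1  15.2] [ 9.  10.9 31.1] 10.0
10 801 [-8.7  1.2 11.5] [ 7.7 10.  11.1] 20.0
20 836 [-8.7  1.2 11.5] [ 7.8  9.9 11.1] 29.9
30 785 [-8.7  1.7 11.6] [ 7.7  9.8 11.1] 40.0
40 455 [-5.7  1.8  8.7] [3.  7.5 9.2] 49.9
50 240 [-1.4  1.8  5.1] [1.8 4.  5.3] 59.9
60 238 [-1.4  1.8  5.1] [1.6 4.  5.3] 70.0
70 232 [-1.4  1.9  5.1] [1.7 4.  5.3] 79.8
80 239 [-1.4  1.9  5.2] [1.9 3.9 5.2] 90.0
90 232 [-1.4  1.9  5.2] [1.5 3.9 5.2] 100.0
100 240 [-1.3  1.9  5.3] [1.7 4.  5.4] 110.0
110 215 [-1.3  2.   5.3] [1.6 3.9 5.3] 119.8
120 11 [-0.4  2.   4. ] [2.3 3.  3.9] 121.4
```

The tool is held level, with its tip 121.5 mm ahead of the TCP. Next I'll pitch it 50° above the well.

play_rows(commands=[[[1.0,0,0,0.05,-0.019,0.033,0],[1.0,0,0,0.1,-0.038,0.066,0],[1.0,0.01,0.02,0.1,-0.057,0.099,0],[1.0,0.02,0.03,0.1,-0.076,0.132,0],[1.0,0.03,0.04,0.1,-0.095,0.165,0],[1.0,0.043,0.055,0.1,-0.114,0.198,0],[1.0,0.043,0.055,0.1,-0.133,0.231,0],[1.0,0.043,0.055,0.08,-0.1389,0.2406,0],[1.0,0.043,0.055,0.06,-0.1389,0.2406,0],[1.0,0.043,0.055,0.06,-0.1389,0.2406,0]]])

```text
clock: 14.17
eef_pos: [389.9, 200.5, 189.4]
ee_rot: [0.067, 0.933, 0.248, -0.251]
force: [0.1, 0.1, -1.6]
opening: 19.0
grip_force: 78.9
```

```bash
cat > tipm.py <<'E'
from tool import *
ex=np.array([.866,.5,0]);ey=np.array([-.5,.866,0]);n=np.array([-.5567,-.3214,.766])
up=.766*ex+np.array([0,0,.643])
M=533.4*ex-17.5*ey+np.array([0,0,59.4])
def meas(nm):
    p,Rm,W=ln(nm);s=telemetry.read_state();print(Rm.round(3).tolist(),s['q'].round(2))
    tipc=p+121.5*(.643*ex-np.array([0,0,.766]))+2*ey+np.array([.2,.1,.2])
    print('nominal tip rel mouth n/up/y',[round(float((tipc-M)@e),1) for e in (n,up,ey)])
    for src,T in (('wrist',W),('top',cloud(grab('top')))):
        d=T-M;h=d@n;y=d@ey;q=d@up
        for lo in range(10,100,10):
            k=(h>=lo)&(h<lo+10)&(abs(y)<14)&(abs(q)<16)
            if k.sum()>3: print(src,lo,k.sum(),'y',np.percentile(y[k],[5,50,95]).round(1),'up',np.percentile(q[k],[5,50,95]).round(1),'hmin',h[k].min().round(1))
E
python3 -c "
from tipm import *
meas('w10')"
```

```text
[389.8 200.7 190.6] [ 0.2 -0.6 -0.6] 19.44567132265746 14.2167
[[0.751, 0.498, -0.434], [0.43, -0.867, -0.25], [-0.501, 0.001, -0.865]] [ 0.29  0.32  1.62 -0.12  1.72  1.35]
nominal tip rel mouth n/up/y [40.3, 11.6, -1.6]
wrist 40 177 y [-6.7 -3.5 -0.1] up [10.5 12.7 14. ] hmin 41.4
wrist 50 232 y [-6.7 -3.4 -0.1] up [10.7 12.8 14. ] hmin 50.0
wrist 60 236 y [-6.7 -3.4 -0.1] up [10.7 12.9 14.1] hmin 60.0
wrist 70 236 y [-6.7 -3.4 -0.1] up [10.9 12.9 14.2] hmin 70.0
wrist 80 235 y [-6.6 -3.4 -0.1] up [10.6 12.9 14.1] hmin 80.0
wrist 90 237 y [-6.6 -3.4 -0.1] up [10.7 13.  14.4] hmin 90.1
top 60 4 y [-6.1 -3.8 -2.3] up [13.5 13.8 14.2] hmin 60.8
top 70 5 y [-7.2 -5.4 -2.6] up [12.9 14.3 14.8] hmin 72.4
top 80 5 y [-7.  -4.2 -2.3] up [13.5 14.1 14.1] hmin 82.0
top 90 6 y [-7.  -4.7 -2.4] up [12.6 13.6 14.7] hmin 90.8
```

```bash
cat >> tipm.py <<'E'
def well(A):
    W=cloud(A);d=W-M;h=d@n;o=A['T'][:3,3];k=(h<-2.0)&(h>-40)&(abs(d@ey)<30)&(abs(d@up)<30)
    r=W[k]-o;Q=o+r*(((M-o)@n)/(r@n))[:,None]-M
    y=Q@ey;q=Q@up;k=(abs(y)<18)&(abs(q)<18);y=y[k];q=q[k]
    print('well',len(y),'y',np.percentile(y,[1,50,99]).round(1),'up',np.percentile(q,[1,50,99]).round(1))
    kk=(abs(h)<2)&(abs(d@ey)<20)&(abs(d@up)<20);print('panel h',np.median(h[kk]).round(2))
E
python3 -c "
from tipm import *
for k in ('w3','w9','w10'): well(load(k))"
```

```text
well 441 y [-9.2 -0.4  8.2] up [-8.5  0.3  9.4]
panel h -0.28
well 169 y [-1.3  2.6  8.2] up [-8.9  0.4  9. ]
panel h 0.05Traceback (most recent call last):
  File "<string>", line 3, in <module>
    for k in ('w3','w9','w10'): well(load(k))
                                ~~~~^^^^^^^^^
  File "tipm.py", line 18, in well
    print('well',len(y),'y',np.percentile(y,[1,50,99]).round(1),'up',np.percentile(q,[1,50,99]).round(1))
                            ~~~~~~~~~~~~~^^^^^^^^^^^^^
    return _quantile_unchecked(
        a, q, axis, out, overwrite_input, method, keepdims, weights)
    return _ureduce(a,
                    func=_quantile_ureduce_func,
    ...<5 lines>...
                    overwrite_input=overwrite_input,
                    method=method)
    r = func(a, **kwargs)
    result = _quantile(arr,
                       quantiles=q,
    ...<2 lines>...
                       out=out,
                       weights=wgt)
    slices_having_nans = np.isnan(arr[-1, ...])
                                  ~~~^^^^^^^^^
IndexError: index -1 is out of bounds for axis 0 with size 0
```

play_rows(commands=[[[1.0,-0.01,0.0,-0.02,0,0,0],[1.0,0.0,0.01,-0.05,0,0,0],[1.0,0.02,0.02,-0.08,0,0,0],[1.0,0.034,0.031,-0.106,0,0,0],[1.0,0.034,0.031,-0.106,0,0,0],[1.0,0.034,0.031,-0.106,0,0,0]]])

```text
clock: 14.77
eef_pos: [400.2, 211.5, 158.9]
ee_rot: [0.068, 0.933, 0.25, -0.25]
force: [0.4, -0.7, -0.5]
opening: 19.5
grip_force: 78.9
```

```bash
python3 -c "
from tipm import *
meas('w11')"
```

```text
[400.3 211.5 159.3] [ 0.5  0.2 -0.7] 19.127016886072173 14.8167
[[0.75, 0.5, -0.433], [0.432, -0.866, -0.252], [-0.501, 0.002, -0.866]] [ 0.3   0.38  1.6  -0.11  1.67  1.37]
nominal tip rel mouth n/up/y [7.1, 2.5, 2.5]
wrist 10 226 y [-2.3  1.   4.3] up [2.2 4.2 5.6] hmin 10.0
wrist 20 235 y [-2.3  1.   4.3] up [2.  4.2 5.5] hmin 20.1
wrist 30 233 y [-2.3  1.   4.3] up [2.  4.4 5.6] hmin 30.0
wrist 40 237 y [-2.2  1.   4.3] up [2.3 4.4 5.8] hmin 40.0
wrist 50 235 y [-2.2  1.   4.3] up [2.  4.4 5.7] hmin 50.0
wrist 60 238 y [-2.2  1.   4.3] up [2.1 4.4 5.7] hmin 60.0
wrist 70 239 y [-2.2  1.   4.3] up [2.3 4.4 5.6] hmin 70.0
wrist 80 487 y [-5.9  0.5  7.5] up [3.5 8.1 9.7] hmin 80.0
wrist 90 786 y [-8.8  1.  10.3] up [ 8.3 10.3 11.5] hmin 90.3
top 30 7 y [-3.4 -0.6  2.5] up [2.5 4.8 5.8] hmin 31.9
top 40 5 y [-2.4 -0.5  2.6] up [3.2 4.4 4.8] hmin 41.9
top 50 5 y [-3.3 -0.5  1.4] up [3.5 4.5 5. ] hmin 51.2
top 60 5 y [-3.5 -1.6  2.3] up [3.7 4.7 5. ] hmin 62.8
top 80 5 y [-4.6 -0.8  2. ] up [ 8.2  8.9 10.6] hmin 81.9
top 90 15 y [-7.5  1.1  8.9] up [ 9.8 10.9 11.6] hmin 90.1
```

The pin axis is within 1.5 mm of the well's axis. I'll correct that and go down the well.

play_rows(commands=[[[1.0,-0.001,-0.006,-0.003,0,0,0],[1.0,0.01,0.001,-0.018,0,0,0],[1.0,0.02,0.007,-0.032,0,0,0],[1.0,0.03,0.013,-0.046,0,0,0],[1.0,0.04,0.018,-0.059,0,0,0],[1.0,0.04,0.018,-0.059,0,0,0],[1.0,0.04,0.018,-0.059,0,0,0]]])

```text
clock: 15.45
eef_pos: [412.3, 216.8, 141.4]
ee_rot: [0.068, 0.933, 0.25, -0.25]
force: [0.1, -0.2, 0.0]
opening: 19.7
grip_force: 78.9
```

play_rows(commands=[[[1.0,0.005,0.003,-0.0065,0,0,0],[1.0,0.01,0.006,-0.013,0,0,0],[1.0,0.01,0.006,-0.013,0,0,0],[1.0,0.01,0.006,-0.013,0,0,0]]])

```text
clock: 15.78
eef_pos: [415.3, 218.5, 138.1]
ee_rot: [0.068, 0.933, 0.25, -0.25]
force: [-1.6, -0.6, 0.2]
opening: 19.4
grip_force: 78.9
```

play_rows(commands=[[[1.0,0.004,0.002,-0.005,0,0,0],[1.0,0.0075,0.0043,-0.0102,0,0,0],[1.0,0.0075,0.0043,-0.0102,0,0,0],[1.0,0.0075,0.0043,-0.0102,0,0,0]]])

```text
clock: 16.12
eef_pos: [417.5, 219.8, 135.0]
ee_rot: [0.068, 0.933, 0.25, -0.25]
force: [-2.0, -0.8, 3.6]
opening: 19.6
grip_force: 79.0
```

play_rows(commands=[[[1.0,0.004,0.002,-0.005,0,0,0],[1.0,0.0056,0.0032,-0.0077,0,0,0],[1.0,0.0056,0.0032,-0.0077,0,0,0],[1.0,0.0056,0.0032,-0.0077,0,0,0]]])

```text
clock: 16.45
eef_pos: [417.9, 220.0, 133.9]
ee_rot: [0.069, 0.933, 0.249, -0.252]
force: [-7.4, -4.1, 12.1]
opening: 19.6
grip_force: 79.6
```

The force is 15 N and the tip is about 24 mm deep, so the button is bottomed. I'll hold it briefly, then withdraw along the normal.

play_rows(commands=[[[1.0,0.002,0.001,-0.003,0,0,0],[1.0,0.002,0.001,-0.003,0,0,0],[1.0,0.002,0.001,-0.003,0,0,0],[1.0,-0.018,-0.0107,0.0255,0,0,0],[1.0,-0.037,-0.0214,0.051,0,0,0],[1.0,-0.056,-0.032,0.077,0,0,0],[1.0,-0.093,-0.0535,0.128,0,0,0],[1.0,-0.13,-0.075,0.18,0,0,0],[1.0,-0.13,-0.075,0.25,0,0,0],[1.0,-0.13,-0.075,0.25,0,0,0]]])

```text
clock: 17.28
eef_pos: [381.7, 198.7, 211.3]
ee_rot: [0.068, 0.934, 0.25, -0.246]
force: [0.3, -0.0, -0.5]
opening: 19.5
grip_force: 79.0
```

play_rows(commands=[[[1.0,0,-0.05,0,0.019,-0.033,0],[1.0,0,-0.12,0,0.038,-0.066,0],[1.0,0,-0.2,0,0.057,-0.099,0],[1.0,0,-0.28,0,0.076,-0.132,0],[1.0,0,-0.36,-0.05,0.095,-0.165,0],[1.0,-0.01,-0.44,-0.15,0.114,-0.198,0],[1.0,-0.015,-0.52,-0.25,0.133,-0.231,0],[1.0,-0.015,-0.555,-0.36,0.1389,-0.2406,0],[1.0,-0.015,-0.555,-0.46,0.1389,-0.2406,0],[1.0,-0.015,-0.555,-0.5,0.1389,-0.2406,0]]])

```text
clock: 18.12
eef_pos: [372.3, 31.0, 53.5]
ee_rot: [-0.045, 0.952, 0.251, 0.167]
force: [-1.3, 1.4, -1.3]
opening: 19.5
grip_force: 78.8
```

```bash
python3 - <<'E'
from tool import *
p,Rm,W=ln('w12');print(Rm.round(3).tolist(),telemetry.read_state()['q'].round(2))
ex=np.array([.866,.5,0]);ey=np.array([-.5,.866,0]);d=W-p;a=d@ex;l=d@ey
for lo in range(10,130,20):
    k=(abs(l)<16)&(a>=lo)&(a<lo+10)&(abs(d[...,2])<30)
    if k.sum()>5: print(lo,k.sum(),np.percentile(l[k],[3,50,97]).round(1),np.percentile(d[k][:,2],[5,50,95]).round(1),a[k].max().round(1))
E
```

```text
[371.9  32.1  53. ] [-2.   1.9 -0.4] 19.630093140060872 18.1667
[[0.819, 0.494, 0.292], [0.464, -0.869, 0.171], [0.338, -0.004, -0.941]] [-0.51 -0.22  2.46  0.44  0.77  0.24]
10 803 [-11.   -1.2   9.2] [ 7.8 10.  11.1] 20.0
30 775 [-11.2  -0.9   9. ] [ 7.7  9.8 11. ] 40.0
50 239 [-4.2 -1.   2.3] [1.8 3.9 5.1] 60.0
70 238 [-4.4 -1.1  2.2] [1.6 3.9 5.2] 80.0
90 237 [-4.5 -1.3  2. ] [1.7 3.8 5.1] 99.9
110 215 [-4.7 -1.4  1.9] [1.5 3.8 5.1] 120.0
```

play_rows(commands=[[[1.0,0,0,-0.06,0,0,0],[1.0,0,0,-0.12,0,0,0],[1.0,0,0,-0.138,0,0,0],[1.0,0,0,-0.146,0,0,0],[1.0,0,0,-0.148,0,0,0],[1.0,0,0,-0.148,0,0,0]]])

```text
clock: 18.67
eef_pos: [376.2, 31.9, 13.8]
ee_rot: [-0.044, 0.951, 0.254, 0.168]
force: [0.7, -0.0, -0.9]
opening: 19.6
grip_force: 78.9
```

play_rows(commands=[[[1.0,0,0,-0.008,0,0,0],[1.0,0,0,-0.013,0,0,0],[1.0,0,0,-0.015,0,0,0],[1.0,0,0,-0.015,0,0,0]]])

```text
clock: 19.0
eef_pos: [376.5, 31.5, 9.6]
ee_rot: [-0.044, 0.951, 0.254, 0.169]
force: [-7.5, -1.8, 16.1]
opening: 19.1
grip_force: 81.2
```

play_rows(commands=[[[1.0,0,0,0.005,0,0,0],[0.4,0,0,0.005,0,0,0],[0.0,0,0,0.005,0,0,0],[0.0,0,0,0.005,0,0,0],[0.0,-0.01,-0.006,0.04,0,0,0],[0.0,-0.03,-0.018,0.1,0,0,0],[0.0,-0.05,-0.03,0.17,0,0,0],[0.0,-0.05,-0.03,0.3,-0.02,0.034,0],[0.0,-0.05,0.0,0.43,-0.04,0.068,0],[0.0,-0.03,0.1,0.52,-0.0556,0.0962,0]]])

```text
clock: 19.83
eef_pos: [364.3, 44.0, 141.3]
ee_rot: [-0.012, 0.965, 0.258, 0.041]
force: [1.2, -0.5, 0.5]
opening: 42.9
grip_force: 0.0
```

```bash
python3 - <<'E'
from tool import *
p,Rm,W=ln('w13')
for T in (W,cloud(grab('scene'))):
    m=(T[...,2]>6)&(T[...,2]<30)&(T[...,0]>310)&(T[...,0]<505)&(T[...,1]>-30)&(T[...,1]<125)
    X=T[m]
    if len(X)<20: print('none');continue
    c=X.mean(0);d=np.linalg.svd(X[:,:2]-c[:2],full_matrices=False)[2][0];d*=np.sign(d[0]);s=(X[:,:2]-c[:2])@d
    print(len(X),np.degrees(np.arctan2(d[1],d[0])),(c[:2]+np.percentile(s,1)*d).round(1),(c[:2]+np.percentile(s,99)*d).round(1),np.percentile(X[:,2],[5,50,95]))
E
```

```text
[369.7  49.2 147.2] [2.8 0.3 7.2] 42.89247587983991 19.8833
2908 29.893087148917907 [335.   9.] [477.1  90.6] [12.40231923 18.77590683 20.39964026]
258 30.460501244852882 [336.    3.5] [476.2  85.9] [ 8.85464954 16.50087047 20.05925825]
```

play_rows(commands=[[[0.2,0.02,0.08,0.05,0,0,0],[0.2,0.05,0.18,0.05,0,0,0],[0.2,0.08,0.3,0.05,0,0,0],[0.2,0.11,0.42,0.05,0,0,0],[0.2,0.14,0.54,0.05,0,0,0],[0.2,0.18,0.66,0.03,0,0,0],[0.2,0.205,0.76,-0.05,0,0,0],[0.2,0.205,0.784,-0.127,0,0,0],[0.2,0.205,0.784,-0.127,0,0,0],[0.2,0.205,0.784,-0.127,0,0,0]]])

```text
clock: 20.77
eef_pos: [423.4, 280.6, 98.4]
ee_rot: [-0.015, 0.964, 0.261, 0.039]
force: [0.4, -0.0, -0.5]
opening: 34.1
grip_force: 0.0
```

```bash
cat > tab.py <<'E'
from tipm import *
def tab(nm):
    p,Rm,W=ln(nm);print(Rm.round(3).tolist());print('tcp wx wy',(p@ex).round(1),(p@ey).round(1))
    for s,T in (('wrist',W),('top',cloud(grab('top'))),('scene',cloud(grab('scene')))):
        d=T-M;h=d@n;m=(h>18)&(h<31)&(T@ex<531)&(T@ex>500)&(T@ey>-50)&(T@ey<80)&(T[...,2]<94);X=T[m]
        if len(X)>3: print(s,len(X),'wy',np.percentile(X@ey,[5,50,95]).round(1),'wx',np.percentile(X@ex,[5,50,95]).round(1))
E
python3 -c "
from tab import *
tab('w14')"
```

```text
[424.7 280.6  99.9] [ 1.2 -0.6 -0.8] 33.92144100342736 20.8167
[[0.861, 0.504, 0.071], [0.501, -0.864, 0.051], [0.086, -0.008, -0.996]]
tcp wx wy 508.1 30.6
wrist 654 wy [38.8 43.3 47.9] wx [505.5 520.4 530.1]
scene 37 wy [35.3 39.2 44.6] wx [505.1 516.4 525.6]
```

play_rows(commands=[[[0.2,0.011,0.054,0.03,-0.0125,0.0217,0],[0.2,0.011,0.054,0.03,-0.0125,0.0217,0],[0.2,0.011,0.054,0.0,-0.0125,0.0217,0],[0.2,0.011,0.054,-0.05,-0.0125,0.0217,0],[0.2,0.011,0.054,-0.084,-0.0125,0.0217,0],[0.5,0.011,0.054,-0.084,-0.0125,0.0217,0],[0.5,0.011,0.054,-0.084,-0.0125,0.0217,0],[0.5,0.011,0.054,-0.084,-0.0125,0.0217,0]]])

```text
clock: 21.58
eef_pos: [428.9, 297.4, 75.8]
ee_rot: [-0.005, 0.965, 0.26, 0.004]
force: [0.0, 1.0, -0.4]
opening: 21.3
grip_force: 0.0
```

play_rows(commands=[[[0.5,0.018,-0.031,0,0,0,0],[0.5,0.036,-0.062,0,0,0,0],[0.5,0.054,-0.093,0,0,0,0],[0.5,0.072,-0.124,0,0,0,0],[0.5,0.09,-0.156,0,0,0,0],[0.5,0.104,-0.18,0,0,0,0],[0.5,0.11,-0.19,0,0,0,0],[0.5,0.113,-0.195,0,0,0,0],[0.5,0.113,-0.195,0,0,0,0],[0.5,0.113,-0.195,0,0,0,0]]])

```text
clock: 22.42
eef_pos: [462.6, 239.1, 75.5]
ee_rot: [-0.005, 0.965, 0.261, 0.004]
force: [-0.4, 0.9, 1.0]
opening: 21.4
grip_force: 0.3
```

Only about 1 N so far, so it isn't at the stop. I'll push on in small steps.

play_rows(commands=[[[0.5,0.003,-0.006,0,0,0,0],[0.5,0.006,-0.0104,0,0,0,0],[0.5,0.006,-0.0104,0,0,0,0],[0.5,0.006,-0.0104,0,0,0,0]]])

```text
clock: 22.75
eef_pos: [462.8, 238.6, 75.4]
ee_rot: [-0.007, 0.965, 0.261, 0.003]
force: [-4.9, 12.8, 3.1]
opening: 21.2
grip_force: 6.8
```

The stop is reached: 14 N, with the tab at about -19 as predicted. I'll back off inside the slack, lift clear and verify.

play_rows(commands=[[[0.5,-0.012,0.021,0,0,0,0],[0.5,-0.013,0.023,0,0,0,0],[0.5,-0.013,0.023,0.08,0,0,0],[0.5,-0.013,0.023,0.18,0,0,0],[0.5,-0.04,0.0,0.3,0,0,0],[0.5,-0.15,-0.05,0.42,0,0,0],[0.5,-0.26,-0.1,0.5,0,0,0],[0.5,-0.37,-0.1,0.5,0,0,0],[0.5,-0.37,-0.1,0.5,0,0,0],[0.5,-0.37,-0.1,0.5,0,0,0]]])

```text
clock: 23.58
eef_pos: [352.6, 205.8, 226.4]
ee_rot: [-0.005, 0.965, 0.261, 0.005]
force: [-0.1, 0.2, 0.9]
opening: 21.2
grip_force: 0.0
```

```bash
python3 - <<'E'
from tab import *
tab('w15'); g=grab('top');save(g,'top9')
print(telemetry.read_state()['force'])
cv2.imwrite('pics/fin.png',np.hstack([cv2.resize(load('w15')['image'],(400,300)),cv2.resize(g['image'],(400,300))]))
A=cloud(load('top'));B=cloud(g)
for nm,(x,y,zl,r) in dict(can=(359,-77,90,60),jarA=(480,-83,90,30),jarB=(454,-128,90,24),mill=(401,-165,140,35),salt=(569,112,20,60),sauce=(560,315,115,65)).items():
    print(nm,[np.round(np.nanmean(T[(np.hypot(T[...,0]-x,T[...,1]-y)<r)&(T[...,2]>zl)],0),1).tolist() for T in(A,B)])
E
```

```text
[353.6 205.9 226. ] [-0.4  0.  -0.5] 21.550090332200504 23.6333
[[0.864, 0.504, 0.007], [0.504, -0.864, 0.012], [0.012, -0.007, -1.0]]
tcp wx wy 409.1 1.5
wrist 401 wy [-22.4 -17.7 -13.2] wx [505.6 518.1 529.7]
scene 36 wy [-27.  -23.3 -16.8] wx [506.9 516.9 527.1]
[ 0.03048507 -0.36657128 -0.38187539]
can [[362.1, -80.2, 102.8], [357.0, -86.9, 102.8]]
jarA [[479.4, -83.9, 105.1], [479.3, -83.7, 104.9]]
jarB [[457.9, -130.2, 104.7], [457.8, -130.1, 104.6]]
mill [[398.9, -165.4, 153.0], [398.8, -165.4, 153.3]]
salt [[572.6, 114.2, 29.0], [573.5, 113.5, 29.1]]
sauce [[566.5, 318.4, 124.8], [569.6, 319.3, 125.2]]
```

View pics/fin.png

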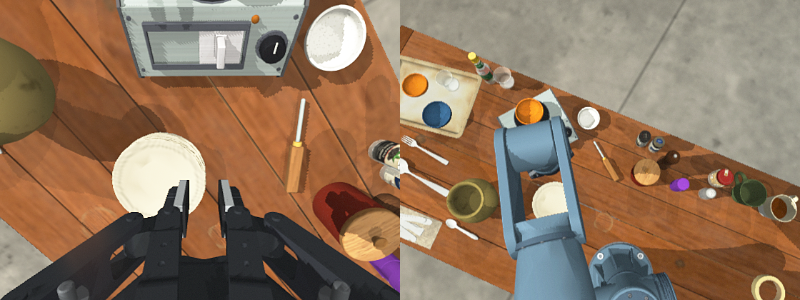

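The final picture shows the guard over the well beside the knob and the tool lying alone on open counter. The canister reading differs slightly between views, so I'll check that.

```bash
python3 - <<'E'
from h import *
a,b=load('top'),load('top9')
A,B=cloud(a),cloud(b)
for f,T in((a,A),(b,B)):
    m=(T[...,2]>85)&(T[...,2]<125)&(np.hypot(T[...,0]-359,T[...,1]+77)<60)
    m[:, :300]=False
    ys,xs=np.nonzero(m);print(m.sum(),xs.min(),xs.max(),ys.min(),ys.max(),np.percentile(T[m],[1,99],axis=0).round(1).tolist())
d=cv2.absdiff(a['image'],b['image'])[215:265,315:370].max(2);print('diff',d.mean(),(d>40).sum())
r=lambda f:cv2.cvtColor(f['image'],cv2.COLOR_BGR2GRAY)[210:265,312:370].astype(np.float32)
print(cv2.phaseCorrelate(r(a),r(b)))
E
```

```text
1115 324 361 219 256 [[319.9, -123.4, 96.1], [405.2, -38.1, 118.6]]
1123 327 364 221 258 [[315.0, -130.1, 95.3], [400.3, -45.3, 118.1]]
diff 40.18654545454545 1384
((-0.19853274545516086, -0.6073360149766494), 0.22652422030766806)
```

The canister really has shifted by about (-5,-7) mm, probably brushed by the gripper body. I'll nudge it back with closed fingers, staying high enough to clear its lid.

play_rows(commands=[[[1.0,0,-0.12,0,0,0,0.03],[1.0,-0.01,-0.24,0,0,0,0.06],[1.0,-0.03,-0.36,0,0,0,0.09],[1.0,-0.05,-0.48,0,0,0,0.12],[1.0,-0.07,-0.6,0,0,0,0.139],[1.0,-0.09,-0.72,0,0,0,0.139],[1.0,-0.11,-0.84,0,0,0,0.139],[1.0,-0.124,-0.96,0,0,0,0.139],[1.0,-0.124,-0.96,0,0,0,0.139],[1.0,-0.124,-0.96,0,0,0,0.139]]])

```text
clock: 24.62
eef_pos: [316.1, -84.2, 225.1]
ee_rot: [-0.007, 0.888, 0.461, 0.002]
force: [-0.0, 0.4, 0.1]
opening: -0.2
grip_force: 0.0
```

```bash
python3 - <<'E'
from tool import *
p,Rm,W=ln('w16');print(Rm.round(3).tolist(),telemetry.read_state()['q'].round(2))
for nm in('top','top2','top3','top4','now'):
    T=cloud(grab('top') if nm=='now' else load(nm));m=(T[...,2]>85)&(T[...,2]<125)&(np.hypot(T[...,0]-359,T[...,1]+77)<60);m[:,:300]=False
    if m.sum()>200:
        q=np.percentile(T[m],[2,98],axis=0);print(nm,m.sum(),q.mean(0).round(1))
f=grab('top');T=cloud(f);m=(T[...,2]>60)&(T[...,2]<125)&(np.hypot(T[...,0]-318,T[...,1]+195)<45);print('purple',np.percentile(T[m],[2,98],axis=0).round(1))
E
```

```text
[316.2 -82.7 225. ] [ 0.2  1.2 -0.1] 0.08668936899769664 24.6667
[[0.573, 0.819, -0.002], [0.819, -0.573, 0.015], [0.011, -0.01, -1.0]] [-0.64 -0.44  2.17  0.01  1.42 -0.03]
top 1115 [362.5 -80.  107.4]
top3 1120 [362.5 -80.3 107.3]
top4 1124 [362.5 -80.2 107.5]
now 399 [367.3 -69.2 101.4]
purple [[ 295.4 -210.8   64.9]
 [ 299.1 -194.5  107.5]]
```

play_rows(commands=[[[1.0,0,-0.1,0,0,0,0],[1.0,0,-0.213,0,0,0,0],[1.0,0,-0.213,-0.08,0,0,0],[1.0,0,-0.213,-0.18,0,0,0],[1.0,0,-0.213,-0.28,0,0,0],[1.0,0,-0.213,-0.38,0,0,0],[1.0,0,-0.213,-0.48,0,0,0],[1.0,0,-0.213,-0.55,0,0,0],[1.0,0,-0.213,-0.55,0,0,0],[1.0,0,-0.213,-0.55,0,0,0]]])

```text
clock: 25.6
eef_pos: [316.0, -143.8, 59.8]
ee_rot: [-0.008, 0.885, 0.465, 0.002]
force: [0.3, 0.5, -0.1]
opening: 0.1
grip_force: 0.0
```

play_rows(commands=[[[1.0,0.012,0.015,0,0,0,0],[1.0,0.024,0.029,0,0,0,0],[1.0,0.032,0.04,0,0,0,0],[1.0,0.036,0.045,0,0,0,0],[1.0,0.036,0.045,0,0,0,0]]])

```text
clock: 26.02
eef_pos: [327.9, -132.4, 61.3]
ee_rot: [-0.005, 0.886, 0.464, 0.003]
force: [-0.6, -0.2, 0.2]
opening: -0.1
grip_force: 0.0
```

```bash
cat > can.py <<'E'
from h import *
def lid(f):
    T=cloud(f);im=f['image'].astype(int);m=(T[...,2]>85)&(T[...,2]<125)&(np.hypot(T[...,0]-360,T[...,1]+83)<56)
    return T,m
E
python3 - <<'E'
from can import *
print(telemetry.read_state()['eef_pos'],telemetry.read_state()['force'])
now=grab('scene');save(now,'sc_now')
for f in (load('scene'),now):
    T,m=lid(f);q=np.percentile(T[m],[2,98],axis=0);print(m.sum(),q.round(1).tolist())
# red body / wood lid compare by template match
a=load('scene')['image'];b=now['image']
T,m=lid(load('scene'));ys,xs=np.nonzero(m);t=a[ys.min()-4:ys.max()+4,xs.min()-4:xs.max()+4]
r=cv2.matchTemplate(b,t,cv2.TM_CCOEFF_NORMED);print((xs.min()-4,ys.min()-4),cv2.minMaxLoc(r))
E
```

```text
[ 327.85783023 -132.38459164   61.30205986] [-0.55127317 -0.22960895  0.2074871 ]
890 [[318.6, -127.1, 87.1], [402.2, -43.6, 116.2]]
52 [[314.5, -130.5, 97.4], [352.5, -44.4, 118.9]]
(np.int64(271), np.int64(240)) (-0.6448360681533813, 0.6928311586380005, (387, 31), (279, 165))
```

play_rows(commands=[[[1.0,0.002,0.0028,0,0,0,0],[1.0,0.004,0.0055,0,0,0,0],[1.0,0.004,0.0055,0,0,0,0]]])

```text
clock: 26.32
eef_pos: [328.3, -130.9, 60.6]
ee_rot: [-0.006, 0.886, 0.463, 0.003]
force: [-0.8, -2.0, 1.1]
opening: -0.2
grip_force: 0.6
```

play_rows(commands=[[[1.0,0.002,0.0028,0,0,0,0],[1.0,0.004,0.0055,0,0,0,0],[1.0,0.004,0.0055,0,0,0,0]]])

```text
clock: 26.57
eef_pos: [329.4, -129.0, 60.5]
ee_rot: [-0.006, 0.886, 0.464, 0.003]
force: [-0.9, -0.5, 0.2]
opening: 0.2
grip_force: 0.7
```

play_rows(commands=[[[1.0,0.002,0.0028,0,0,0,0],[1.0,0.004,0.0055,0,0,0,0],[1.0,0.004,0.0055,0,0,0,0]]])

```text
clock: 26.82
eef_pos: [330.6, -127.3, 60.4]
ee_rot: [-0.006, 0.886, 0.464, 0.003]
force: [-1.0, -1.8, -0.1]
opening: -0.0
grip_force: 0.6
```

play_rows(commands=[[[1.0,0.002,0.0028,0,0,0,0],[1.0,0.0055,0.008,0,0,0,0],[1.0,0.0055,0.008,0,0,0,0],[1.0,0.0055,0.008,0,0,0,0]]])

```text
clock: 27.15
eef_pos: [332.3, -124.8, 60.4]
ee_rot: [-0.006, 0.886, 0.464, 0.003]
force: [-0.1, -0.7, 0.5]
opening: 0.2
grip_force: 0.2
```

play_rows(commands=[[[1.0,-0.03,-0.043,0,0,0,0],[1.0,-0.05,-0.07,0,0,0,0],[1.0,-0.05,-0.07,0.1,0,0,0],[1.0,-0.05,-0.07,0.22,0,0,0],[1.0,-0.05,-0.07,0.34,0,0,0],[1.0,-0.05,-0.07,0.46,0,0,0],[1.0,-0.05,0.05,0.55,0,0,0],[1.0,-0.05,0.17,0.6,0,0,0],[1.0,-0.05,0.29,0.6,0,0,0],[1.0,-0.05,0.41,0.6,0,0,0]]])

```text
clock: 27.98
eef_pos: [317.7, -0.8, 241.9]
ee_rot: [-0.005, 0.886, 0.463, 0.004]
force: [0.5, 0.0, -0.4]
opening: -0.2
grip_force: 0.0
```

play_rows(commands=[[[1.0,0,0.12,0,0,0,0],[1.0,0,0.24,0,0,0,0],[1.0,0,0.36,0,0,0,0],[1.0,0,0.48,0,0,0,0],[1.0,0,0.6,0,0,0,0],[1.0,0,0.72,0,0,0,0],[1.0,0,0.72,0,0,0,0],[1.0,0,0.72,0,0,0,0]]])

```text
clock: 28.65
eef_pos: [316.1, 215.8, 240.1]
ee_rot: [-0.006, 0.885, 0.466, 0.002]
force: [-0.6, -0.4, 0.7]
opening: 0.2
grip_force: 0.0
```

```bash
python3 - <<'E'
from h import *
A=cloud(load('top'));g=grab('top');save(g,'top10');B=cloud(g)
for T in (A,B):
    m=(T[...,2]>85)&(T[...,2]<125)&(np.hypot(T[...,0]-359,T[...,1]+80)<60);m[:,:300]=False
    print('can',m.sum(),np.percentile(T[m],[2,98],axis=0).mean(0).round(1),T[m].mean(0).round(1))
for nm,(x,y,zl,r) in dict(jarA=(480,-83,90,30),jarB=(454,-128,90,24),mill=(401,-165,140,35),purple=(318,-197,80,35),salt=(569,112,20,60)).items():
    print(nm,[np.round(np.nanmean(T[(np.hypot(T[...,0]-x,T[...,1]-y)<r)&(T[...,2]>zl)],0),1).tolist() for T in(A,B)])
m=(B[...,2]>6)&(B[...,2]<30)&(B[...,0]>310)&(B[...,0]<505)&(B[...,1]>-30)&(B[...,1]<125);print('tool',m.sum(),np.percentile(B[m],[1,99],axis=0).round(1).tolist())
S=cloud(grab('scene'));ex=np.array([.866,.5,0]);ey=np.array([-.5,.866,0]);n=np.array([-.5567,-.3214,.766]);M=533.4*ex-17.5*ey+np.array([0,0,59.4])
for T in (cloud(load('scene')),S):
    h=(T-M)@n;m=(h>18)&(h<31)&(T@ex<531)&(T@ex>500)&(T@ey>-50)&(T@ey<80)&(T[...,2]<94);print('tab scene',m.sum(),np.median(T[m]@ey))
s=telemetry.read_state();print(s['clock'],s['eef_pos'],s['force'])
E
```

```text
can 1115 [362.5 -80.  107.4] [362.1 -80.1 102.8]
can 1116 [363.7 -77.1 107.2] [363.4 -76.7 102.7]
jarA [[479.4, -83.9, 105.1], [479.3, -83.9, 104.7]]
jarB [[457.9, -130.2, 104.7], [457.9, -130.2, 104.7]]
mill [[398.9, -165.4, 153.0], [398.8, -165.4, 153.4]]
purple [[314.8, -204.6, 103.9], [314.8, -204.7, 104.0]]
salt [[572.6, 114.2, 29.0], [574.1, 113.9, 28.8]]
tool 374 [[334.5, 3.4, 8.3], [477.8, 90.2, 22.3]]
tab scene 39 -15.534977293910316
tab scene 35 -21.673201980938046
28.75 [316.89824083 213.78958385 240.13693935] [ 0.51578094  0.37551995 -0.0754752 ]
```

```bash
python3 -c "
from rig import bot
print(bot.close_job())"
```

```text
the job is handed in; nothing more can be done
None
```

I've handed the job in at about 29 s: guard opened to its stop, button pressed fully in, guard slid shut, and the tool laid flat on open counter; I bumped the canister about 8 mm along the way and nudged it back to within about 4 mm of its original place.

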